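Load the stain jar rack, ratchet the row tight and set its light shield

ROBOT

A 6-joint arm with a two-finger parallel gripper is mounted at the origin on a cart in front of the work surface, level with it; the furniture and walls round the work are solid. World frame = base frame: x ahead of the robot, y to its left, z up, the work surface at z = 0. Lengths are in m, angles in rad, forces in N, time in s.
With the tool pointing down it reaches from about 0.325 to 0.9 m from the base axis. Payload 3.5 kg.
Tool frame: the origin (TCP) lies at the very end of the fingers, on their centre line; the grasp point (between the pads) lies 19 mm behind it (arm.grasp_offset is the distance from the TCP to the grasp point, in m); x points along the fingers, z is the direction in which the jaws open and shut, and the axes are right-handed (so a half turn about x gives the same grasp; the last joint's range is limited). The gripper opens to 85 mm and grips with 20 to 120 N. Pads are 22 mm wide; open, the fingers measure 114 mm over their backs; the gripper's body (76 mm by 85 mm) begins 54 mm behind the grasp point. The pads swing forward as they close: fully open they stand 13 mm farther back than shut.
Start: joints at [1.057, 0.276, -0.026, 1.268, 0, 1.467], TCP at [0.25, 0.573, 0.231] pointing down, gripper open.
Joint ranges: [-3.12, 3.12], [-0.85, 1.88], [-1.08, 1.24], [-1.95, 2.15], [-1.57, 1.53], [-3.14, 3.14]. Speed limits (rad/s): [2.57, 2.57, 3.14, 3.14, 3.14, 3.14].

INTERFACE

Orientations are given as a unit quaternion [x, y, z, w].
In Python, from workcell import state, optics, hand_in, arm gives the robot as it stands.
- The arm moves only by the shell command python3 -m crank 'ROWS' [OPENING] [FORCE]. ROWS is JSON, one flat list of numbers, 4 for each row, row after row: the shift along the world's x, y, z in m, then the turn about the world's z in rad. In form: [tx, ty, tz, twist, tx, ty, tz, twist, ...]. A call has exactly 10 rows; each row is the pose to reach, as a shift and turn from the pose commanded when the call began; what a row does not reach only later rows make up. A row lasts 1/10 s, in which the tool goes at most 50 mm and 8.59 degrees, less where a joint would pass 70% of its speed; a pose out of reach is approached as far as the arm can. A call with a gripper value outside its range is refused whole. OPENING is the gripper's target within -1 to 1 (fully open at 1, half-way at 0, shut at -1), set as the call begins (- or left out, the last holds). The fingers move at their own pace and stop on an object; FORCE is the grip in N (left out, the last holds). Time passes only in rows, so rows that repeat a pose let the fingers close, or fill a call up. It gives the time, the measured TCP pose, the force and the opening at its end, in the units of the state.
- state(): the state, without advancing time (a new reading comes with each control period).
- optics.capture(name): name is "scene" or "top" or "wrist"; returns a dict with "image" (384x512x3 uint8, red, green, blue), "fx", "fy", "cx", "cy" (pixels), "k1" (the pictures are not rectified: a ray, as slopes to the right and down, at radius r is drawn at 1 + k1 r^2 times it, then the intrinsics apply), "R" (3x3) and "t" (3): a world point X has camera coordinates R X + t; the wrist camera has in their place "tool_from_camera" (4x4, takes a point from camera to tool coordinates, whose origin is the TCP and whose axes are the tool frame's). Camera axes: x right, y down, z forward; pixel columns grow to the right and rows downward; lengths in m; the calibration is good to about 2 mm. A picture is of the moment at which its call begins: read the wrist's pose just before it. There is no depth.
- hand_in(): hands the job in, once; it reports no verdict.
The state is a dict: "time": time; "joint_pos": joint angles; "qvel": joint speeds; "effort": joint torques, N m; "eef_pos": TCP position; "orientation": TCP orientation; "ft_force": force on the tool from outside, world axes, zero at the start; "wrist_torque": the same for the moment, N m; "grip_width": finger opening in m.
Only numpy, scipy, OpenCV 4.12 (cv2) and the standard library are available. Lean on these libraries where they do the work, as an engineer would, in place of code of your own. Each camera call takes 0.05 s, during which the arm holds its last target.

TASK

Swing the light shield of the jar rack right back, stand every small amber stain jar upright in the rack's groove, and then turn the ratchet knob clockwise, click by click, until the pusher has closed the row up against the end stop, no further click fits, and the sprung pawl holds the knob there by itself. Last, fold the light shield forward over the jars to 45 degrees, level with the slanted arm at its left end, and leave it standing there. Do not disturb the slide carton and the loupe nearby.

Things in the scene. Friction and masses are not known exactly. Their poses are not given: they have to be found in the camera images.
- rack: Low grey jar rack fixed on 5 mm feet on the desk, base plate 112 x 278 x 5 mm (x -45 to +67, y -161 to +117). Origin: base underside, on the middle line of the groove; z up; x points from the open front side to the shield hinge; y along the groove to its closed end. The ratchet housing fills the other end (y -72 to -159 mm, x -44 to +50, top z 28).
- groove_end (a point): Point on the groove floor (z 5 mm of the rack) at the face of the end stop (rack x 0, y +105 mm); rack's axes. The groove runs from here in -y, 38 mm wide (3 mm play each side of a jar); walls with flared lips end 27 mm above the desk, 17 over its floor, so hold jars by the upper half. Stop's top: 39 mm. Jars closed up have axes at y = -16, -48, -80, -112 mm here.
- pusher_face (a point): Middle of the front face of the pusher, a block 34 mm wide, 10 mm thick, top 37 mm above the desk, that the knob drives along the groove in +y of the rack. Home: 163.5 mm from the end stop; it moves 10.7 mm per click (25.5 mm per rad of knob).
- knob (a joint): Knob angle, rad: 0 = home (start), grows clockwise from above to 4.6. A click each 0.419 rad. A spring (0.03 to 0.07 N m) turns it back to the last tooth passed, where the pawl holds it: turn 0.06 past a tooth, let go. It cannot go back past that, so load first. The row is closed up at 1.26 for 4 jars, 2.51 for 3, 3.77 for 2, with 3 to 6 mm play left; then no further click fits.
- knob_grip (a point): On the knob's axis (rack x -6, y -116 mm), 69 mm above the desk, in its black bar grip: 46 mm long (point x), 14 mm wide (point y), from 51 to 83 mm above the desk; turns with the knob. Below it a hub of 20 mm radius (top 51 mm) and the toothed wheel of 36 mm radius (top 43 mm). The pawl lies beside the wheel at rack x +28 to +49, top 45 mm.
- shield (a joint): Angle of the light shield, rad: 0 = level over the groove, grows as it swings up and back; 1.57 upright, 2.3 right back at its stop (over 1.9 counts). The hinge is stiff (0.2 N m, about 2.4 N at the edge) and stays where it is left. Starts at 0.98 to 1.2, overhanging the groove.
- shield_hinge (a point): Middle of the shield's hinge axis, which runs along the rack's y at rack x 56, y 23.5, z 30 mm; rack's axes.
- shield_edge (a point): Middle of the shield's free edge, 84 mm from the hinge axis. Flat grey panel 84 x 164 mm, 4 mm thick, edge rolled to 7 mm. Closed fingers can push it back from the front and push it forward from behind. A thin fixed metal arm beside its left (+y) end slants at 45 degrees.
- jar0_mid (a point): Amber stain jar with a white screw cap (fixed), a plain upright cylinder 32 mm in diameter and 38 mm tall, 0.07 kg. This point is its centre, half-way up (19 mm); z along the jar. Two to four of the four jars are present.
- jar1_mid (a point): Amber stain jar with a white screw cap (fixed), a plain upright cylinder 32 mm in diameter and 38 mm tall, 0.07 kg. This point is its centre, half-way up (19 mm); z along the jar. Two to four of the four jars are present.
- jar2_mid (a point): Amber stain jar with a white screw cap (fixed), a plain upright cylinder 32 mm in diameter and 38 mm tall, 0.07 kg. This point is its centre, half-way up (19 mm); z along the jar. Two to four of the four jars are present.
- jar3_mid (a point): Amber stain jar with a white screw cap (fixed), a plain upright cylinder 32 mm in diameter and 38 mm tall, 0.07 kg. This point is its centre, half-way up (19 mm); z along the jar. Two to four of the four jars are present.
- slide_carton: Bystander: flat white carton 31 x 81 x 18 mm lying on the desk; origin at the centre of its underside.
- loupe: Bystander: folding loupe 40 x 87 x 12 mm; origin at the centre of its underside.
There are look-alikes about, which are no part of the job. Leave any blue or yellow look-alike of the part that bears jar0_mid alone.

How it is judged:
By the outcome, as a careful person would: the job done as asked, in the order asked, and still so for the second after the job is handed in, with the robot touching nothing.
Of jar0, jar1, jar2, jar3 only 2 to 4 are there at a start; the rules pass over those that are not, and their reading is None.
At some moment in a run one of jar0, jar1, jar2, jar3 may be knocked a few centimetres aside while the robot is not near it.
It also fails if it takes over 192 s, if anything falls off the work surface, if the arm or the gripper's body presses on something with over 40 N, if the wrist force passes 120 N, or if a joint passes its speed limit or range.

## Working session

There is one attempt and no reset: what is moved stays moved. The work goes in short steps, Python scripts to look and compute and a shell command to move; the robot and the scene stay as the last step left them, time stands still between calls to the robot, and variables do not carry over. Pictures are saved under pics/ and viewed, and the job is handed in when it is done.

```bash
ls; mkdir -p pics; cat > h.py <<'E'
import numpy as np, cv2, sys
from workcell import state, optics, arm
from scipy.spatial.transform import Rotation as Ro
def cap(name,fn=None):
    s=state(); c=optics.capture(name)
    if fn: cv2.imwrite('pics/'+fn,c['image'][:,:,::-1])
    if name=='wrist':
        T=np.array(c['tool_from_camera']); Rt=Ro.from_quat(s['orientation']).as_matrix()
        Rwc=Rt@T[:3,:3]; p=Rt@T[:3,3]+np.array(s['eef_pos'])
        c['R']=Rwc.T; c['t']=-Rwc.T@p
    return c
def ray(c,u,v):
    K=np.array([[c['fx'],0,c['cx']],[0,c['fy'],c['cy']],[0,0,1]])
    x=np.array([(u-c['cx'])/c['fx'],(v-c['cy'])/c['fy']]); y=x.copy()
    for _ in range(30): y=x/(1+c['k1']*(y@y))
    R=np.array(c['R']); o=-R.T@np.array(c['t']); d=R.T@np.array([y[0],y[1],1]); return o,d
def onz(c,u,v,z):
    o,d=ray(c,u,v); return o+d*(z-o[2])/d[2]
def proj(c,X):
    X=np.asarray(X,float); p=np.array(c['R'])@X+np.array(c['t']); a=p[:2]/p[2]; a=a*(1+c['k1']*(a@a))
    return np.array([a[0]*c['fx']+c['cx'],a[1]*c['fy']+c['cy']])
E
python3 - <<'E'
from h import *
s=state(); print(s)
for n in ('scene','top','wrist'):
    c=cap(n,n+'0.png'); print(n,{k:np.round(c[k],3).tolist() for k in c if k!='image'})
E
```

```text
pics
{'time': 0.0, 'joint_pos': array([ 1.05659803e+00,  2.77109125e-01, -2.78539750e-02,  1.26799461e+00,
       -6.50320346e-06,  1.46740294e+00]), 'qvel': array([-0.00099447,  0.0002278 ,  0.00033324,  0.00150346,  0.00037886,
        0.0012022 ]), 'effort': array([-1.77192069e-03, -4.45506799e+01,  2.95201850e+01,  1.62532978e-02,
       -2.75352259e-04,  4.55292039e-06]), 'eef_pos': array([0.2492231 , 0.5723309 , 0.23018719]), 'orientation': array([-0.38786129,  0.59214768,  0.38715606,  0.59079178]), 'ft_force': array([ 0.59137609,  0.53419332, -0.58919712]), 'wrist_torque': array([-0.03830079,  0.0051694 , -0.01141829]), 'grip_width': 0.08508333147491491}
scene {'fx': 368.11, 'fy': 368.11, 'cx': 261.041, 'cy': 188.402, 'k1': 0.028, 'R': [[-0.9, -0.435, -0.016], [-0.261, 0.568, -0.781], [0.349, -0.699, -0.624]], 't': [0.542, 0.163, 0.802]}
top {'fx': 354.235, 'fy': 354.235, 'cx': 253.314, 'cy': 192.021, 'k1': 0.018, 'R': [[0.01, -1.0, 0.017], [-0.994, -0.012, -0.111], [0.112, -0.016, -0.994]], 't': [0.054, 0.563, 0.934]}
wrist {'fx': 315.278, 'fy': 315.278, 'cx': 260.827, 'cy': 187.249, 'k1': -0.085, 'tool_from_camera': [[0.001, -0.294, 0.956, -0.143], [-0.0, -0.956, -0.294, 0.075], [1.0, 0.0, -0.001, -0.0], [0.0, 0.0, 0.0, 1.0]], 'R': [[0.399, 0.917, -0.003], [0.877, -0.381, 0.294], [0.268, -0.12, -0.956]], 't': [-0.623, -0.038, 0.381]}
```

View pics/top0.png

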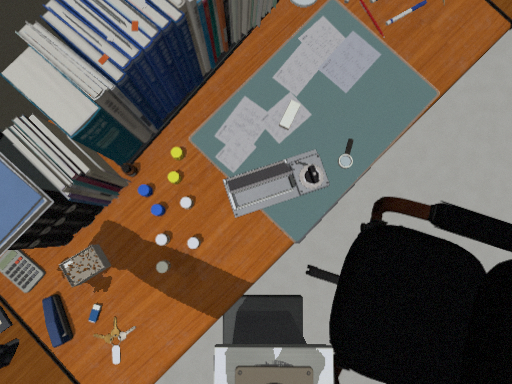

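View pics/scene0.png

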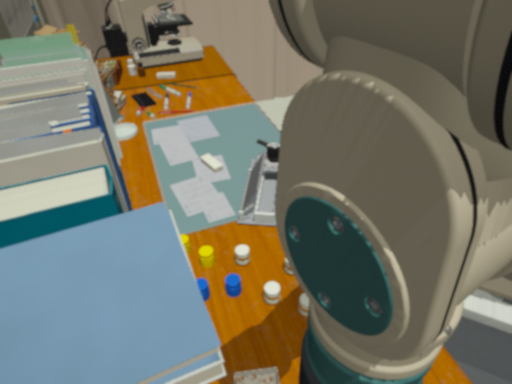

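View pics/wrist0.png

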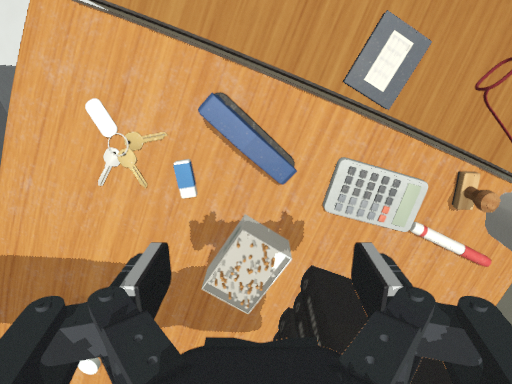

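```bash
python3 - <<'E'
from h import *
i=cv2.imread('pics/top0.png')
cv2.imwrite('pics/z1.png',cv2.resize(i[130:290,120:370],None,fx=3.2,fy=3.2,interpolation=cv2.INTER_CUBIC))
i=cv2.imread('pics/scene0.png')
cv2.imwrite('pics/z2.png',cv2.resize(i[130:330,130:330],None,fx=3,fy=3,interpolation=cv2.INTER_CUBIC))
c=cap('top')
for u,v in [(187,202),(162,240),(194,243),(163,267)]: print(u,v,onz(c,u,v,.038).round(4))
E
```

```text
187 202 [0.5326 0.2386 0.038 ]
162 240 [0.431  0.3013 0.038 ]
194 243 [0.4238 0.2167 0.038 ]
163 267 [0.3608 0.2958 0.038 ]
```

View pics/z1.png

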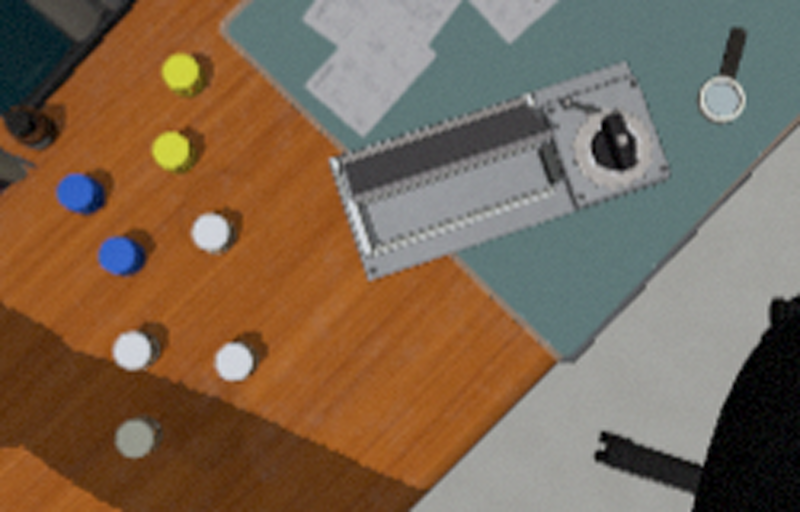

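View pics/z2.png

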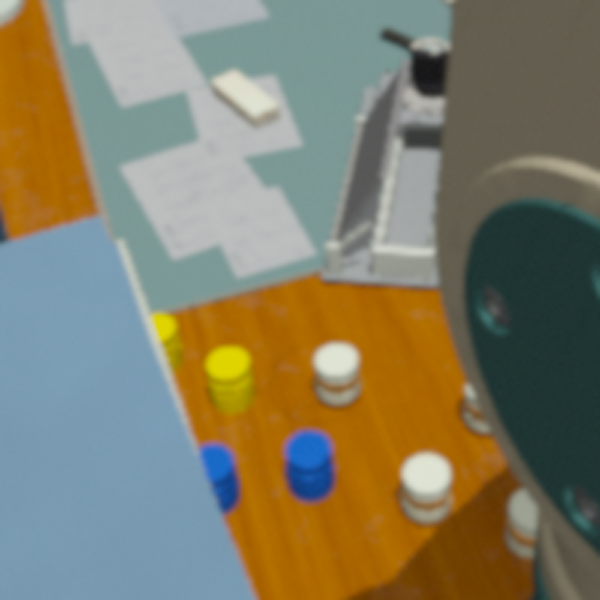

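```bash
python3 - <<'E'
from h import *
c=cap('top')
def z1(u,v): return 120+u/3.2,130+v/3.2
for n,u,v,z in [('fl',370,280,.01),('fr',668,178,.033),('br',628,65,.01),('knob',617,143,.083),('stopL',358,252,.039)]:
    print(n,onz(c,*z1(u,v),z).round(4))
s=state(); R=Ro.from_quat(s['orientation']).as_matrix(); print(R.round(3))
E
```

```text
fl [0.4936 0.1085 0.01  ]
fr [ 0.5825 -0.1451  0.033 ]
br [ 0.6858 -0.1163  0.01  ]
knob [ 0.6039 -0.0924  0.083 ]
stopL [0.5158 0.1179 0.039 ]
[[-0.    -0.917  0.399]
 [-0.001  0.399  0.917]
 [-1.     0.    -0.001]]
```

```bash
python3 -m crank '[0.05,-0.08,0.04,-0.1, 0.08,-0.12,0.06,-0.24, 0.11,-0.16,0.07,-0.38, 0.14,-0.2,0.07,-0.5, 0.17,-0.25,0.07,-0.64, 0.2,-0.29,0.07,-0.78, 0.22,-0.34,0.07,-0.824, 0.25,-0.38,0.07,-0.824, 0.28,-0.42,0.07,-0.824, 0.3,-0.463,0.07,-0.824]' -1 30; python3 -m crank '[0.3,-0.463,0.07,-0.824,0.3,-0.463,0.07,-0.824,0.3,-0.463,0.07,-0.824,0.3,-0.463,0.07,-0.824,0.3,-0.463,0.07,-0.824,0.3,-0.463,0.07,-0.824,0.3,-0.463,0.07,-0.824,0.3,-0.463,0.07,-0.824,0.3,-0.463,0.07,-0.824,0.3,-0.463,0.07,-0.824]' --help
```

```text
time: 1.25
eef_pos: [0.5187, 0.1625, 0.3012]
orientation: [-0.118, 0.697, 0.118, 0.697]
ft_force: [0.5, 0.4, -0.0]
grip_width: 0.0003invalid input: not JSON, or not a number
```

```bash
python3 - <<'E'
from h import *
c=cap('wrist','w1.png'); c=cap('top','t1.png'); s=state(); print(s['time'],s['eef_pos'],s['ft_force'])
E
```

```text
1.35 [0.52055216 0.15957818 0.30078865] [-1.30250419  1.58501528 -0.73748506]
```

View pics/w1.png

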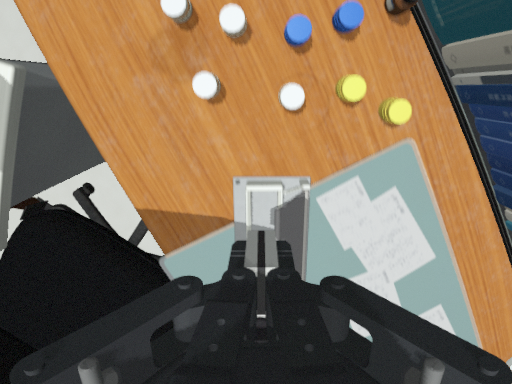

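View pics/t1.png

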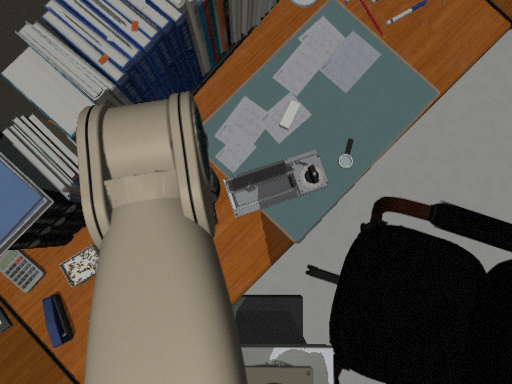

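```bash
python3 - <<'E'
from h import *
i=cv2.imread('pics/w1.png')
cv2.imwrite('pics/z3.png',cv2.resize(i[165:285,200:330],None,fx=5,fy=5,interpolation=cv2.INTER_CUBIC))
c=cap('wrist'); print(state()['eef_pos'])
for u,v in [(177,8),(232,19),(206,85),(292,97)]: print(onz(c,u,v,.038).round(4))
E
```

```text
[0.51892415 0.16182702 0.30074166]
[0.3711 0.289  0.038 ]
[0.4369 0.2973 0.038 ]
[0.4294 0.2145 0.038 ]
[0.5352 0.2351 0.038 ]
```

View pics/z3.png

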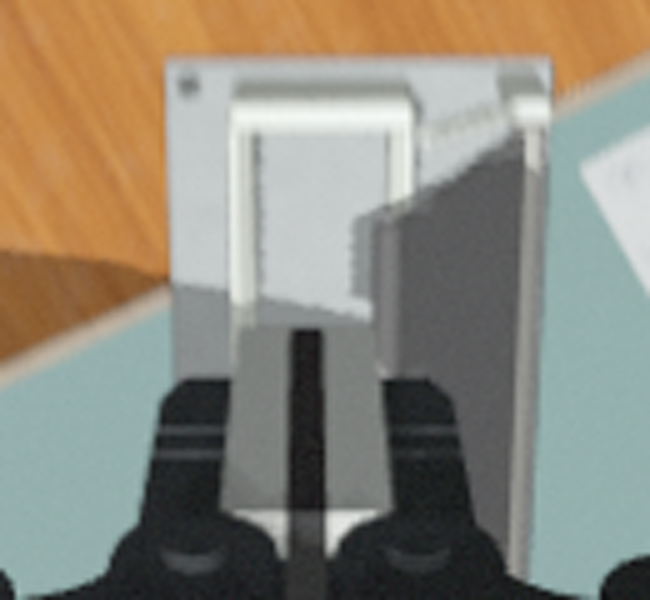

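```bash
cat >> h.py <<'E'
def O():
    pass
def rackpose(obs, x0=(.575,.013,.337)):
    # obs: list of (cam, rackxyz(m), (u,v), weights(u,v))
    from scipy.optimize import least_squares
    def f(p):
        r=[]
        for c,X,uv,w in obs:
            q=proj(c, r2w(p,X)); r+=list((q-uv)*w)
        return r
    s=least_squares(f,x0); return s.x, np.array(s.fun).reshape(-1,2).round(2)
def r2w(p,X):
    c,s=np.cos(p[2]),np.sin(p[2]); X=np.asarray(X,float)
    return np.array([p[0]+c*X[0]-s*X[1],p[1]+s*X[0]+c*X[1],.005+X[2]])
def w2r(p,W):
    c,s=np.cos(p[2]),np.sin(p[2]); d=np.asarray(W[:2])-np.asarray(p[:2])
    return np.array([c*d[0]+s*d[1],-s*d[0]+c*d[1],W[2]-.005])
E
python3 - <<'E'
from h import *
for k in range(4):
    c=cap('wrist','w2.png'); s=state(); print(s['eef_pos'].round(4),Ro.from_quat(s['orientation']).as_rotvec().round(3))
t=cap('top')
f=lambda u,v:np.array([120+u/3.2,130+v/3.2])
g=lambda u,v:np.array([200+u/5,165+v/5])
m=1e-3
ob=[(t,np.array([-45,117,5])*m,f(370,280),np.ones(2)),(t,np.array([67,-161,5])*m,f(628,65),np.ones(2)),(t,np.array([-6,-116,78])*m,f(617,143),np.ones(2)),(t,np.array([-44,-159,28])*m,f(668,178),np.ones(2))]
ow=[(c,np.array([-45,117,5])*m,g(166,60),np.ones(2)),(c,np.array([67,117,5])*m,g(552,60),np.ones(2)),(c,np.array([0,105,34])*m,g(325,132),np.array([0,1]))]
for o in (ob,ow,ob+ow):
    p,r=rackpose(o); print(p.round(4)); print(r.tolist())
E
```

```text
[0.518  0.1633 0.3007] [-0.261  1.556  0.262]
[0.5174 0.1643 0.3008] [-0.263  1.556  0.264]
[0.5171 0.165  0.3009] [-0.264  1.555  0.265]
[0.517  0.1653 0.3009] [-0.265  1.555  0.265]
[0.5725 0.0166 0.327 ]
[[-1.62, 0.45], [-0.67, -0.67], [1.08, -0.06], [1.12, 0.21]]
[0.5738 0.0144 0.3375]
[[-0.57, 0.08], [0.57, 0.07], [-0.0, -0.1]]
[0.5728 0.0148 0.3298]
[[-0.89, 0.45], [-0.16, -0.89], [1.72, -0.27], [1.76, -0.05], [-0.53, -0.65], [0.64, -0.07], [-0.0, -0.61]]
```

View pics/w2.png

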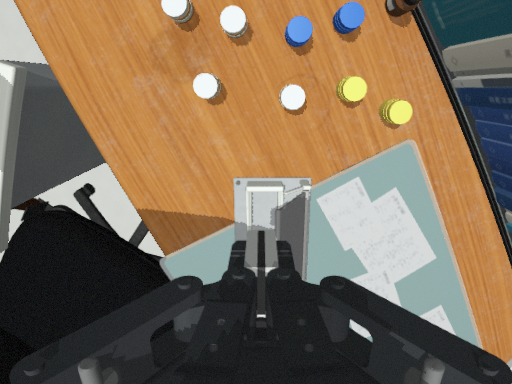

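```bash
python3 -m crank '[0.005,-0.045,0,0, 0.01,-0.09,0,0, 0.015,-0.14,-0.01,0, 0.015,-0.14,-0.06,0, 0.015,-0.14,-0.11,0, 0.015,-0.14,-0.15,0, 0.015,-0.14,-0.19,0, 0.015,-0.14,-0.216,0, 0.015,-0.14,-0.216,0, 0.015,-0.14,-0.216,0]' -1; python3 -c "
from h import *
cap('top','t2.png');cap('scene','s2.png');cap('wrist','w3.png');print(state()['eef_pos'])"
```

```text
time: 2.65
eef_pos: [0.5326, 0.0254, 0.0854]
orientation: [-0.119, 0.697, 0.119, 0.697]
ft_force: [0.2, 0.2, -0.1]
grip_width: -0.0001
[0.53485274 0.02464801 0.08739029]
```

View pics/t2.png

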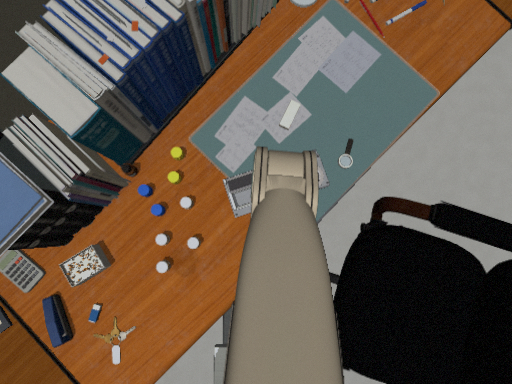

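View pics/s2.png

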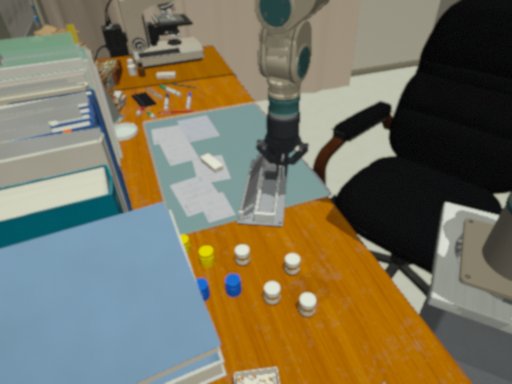

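View pics/w3.png

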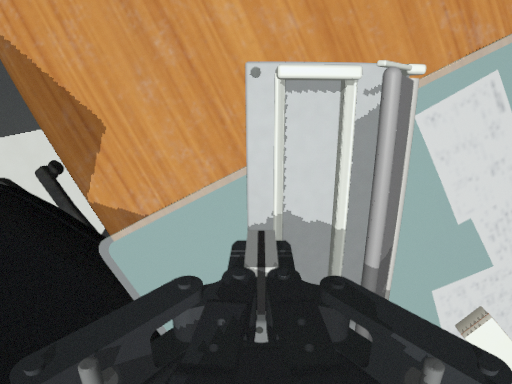

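```bash
python3 -m crank '[0.019,0.0065,0,0, 0.034,0.0115,0,0, 0.047,0.0165,0,0, 0.06,0.021,0,0, 0.072,0.025,0,0, 0.083,0.029,0,0, 0.093,0.032,0,0, 0.1,0.035,0,0, 0.107,0.037,0,0, 0.107,0.037,0,0]'; python3 -c "
from h import *
cap('scene','s3.png');cap('wrist','w4.png');s=state();print(s['eef_pos'],s['ft_force'])"
```

```text
time: 3.8
eef_pos: [0.6412, 0.0618, 0.085]
orientation: [-0.118, 0.696, 0.119, 0.698]
ft_force: [-0.9, 0.0, 0.0]
grip_width: 0.0003
[0.64158206 0.06166834 0.08566284] [0.33708149 0.42822601 1.09715505]
```

View pics/w4.png

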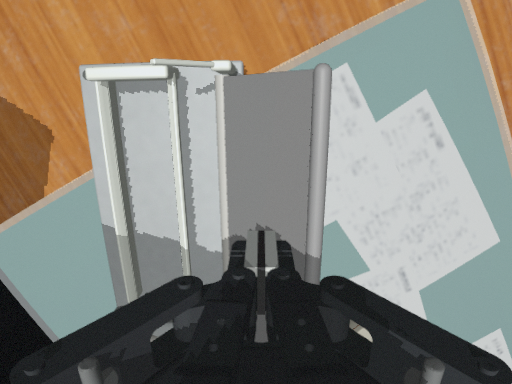

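View pics/s3.png

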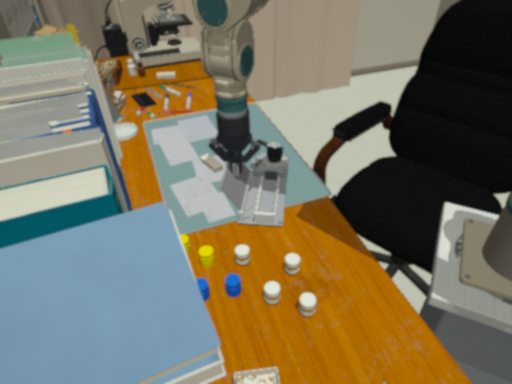

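```bash
python3 -m crank '[-0.03,-0.01,0.035,0, -0.04,-0.01,0.08,0, -0.05,0.01,0.12,0, -0.07,0.03,0.15,0, -0.09,0.05,0.17,0, -0.11,0.07,0.17,0, -0.12,0.1,0.17,0, -0.12,0.1,0.17,0, -0.12,0.1,0.17,0, -0.12,0.1,0.17,0]' 0.18 30; cat > jars.py <<'E'
from h import *
import sys
def find(c,mode='white'):
    hsv=cv2.cvtColor(c['image'],cv2.COLOR_RGB2HSV)
    m=((hsv[...,1]<45)&(hsv[...,2]>100)).astype(np.uint8)
    n,l,st,ce=cv2.connectedComponentsWithStats(m)
    return [(ce[i],st[i]) for i in range(1,n) if 60<st[i][4]<1500]
if __name__=='__main__':
    for n in sys.argv[1:]:
        c=cap(n,'j_%s.png'%n)
        for ce,st in find(c):
            w=onz(c,*ce,.036)
            if .3<w[0]<.62 and .1<w[1]<.4 : print(n,ce.round(1),st[2:].tolist(),w.round(4))
E
python3 jars.py scene wrist; python3 -c "
from h import *
cap('wrist','w5.png');cap('top','t5.png');s=state();print(s['eef_pos'])"
```

```text
time: 4.9
eef_pos: [0.5206, 0.161, 0.2554]
orientation: [-0.118, 0.697, 0.118, 0.698]
ft_force: [-0.1, 0.4, -0.6]
grip_width: 0.0502
scene [241.7 250.7] [14, 13, 145] [0.531  0.2422 0.036 ]
scene [292.1 259.6] [15, 13, 154] [0.4233 0.2194 0.036 ]
scene [271.9 288.7] [15, 15, 188] [0.4317 0.3035 0.036 ]
scene [307.4 300.2] [16, 16, 209] [0.3603 0.2985 0.036 ]
wrist [226.6   8.8] [31, 21, 522] [0.4338 0.299  0.036 ]
wrist [195.8  79.5] [29, 28, 650] [0.4237 0.2193 0.036 ]
wrist [294.2  92.5] [30, 28, 646] [0.5311 0.2416 0.036 ]
[0.52026233 0.16063111 0.25489918]
```

View pics/w5.png

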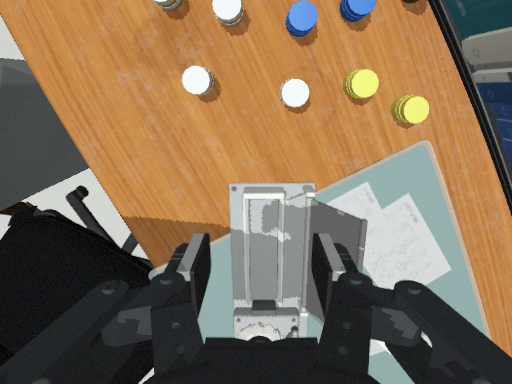

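```bash
python3 - <<'E'
from h import *
i=cv2.imread('pics/w5.png')
cv2.imwrite('pics/z5.png',cv2.resize(i[170:350,205:375],None,fx=3.33,fy=3.33,interpolation=cv2.INTER_CUBIC))
E
```

```text
(no output)
```

View pics/z5.png

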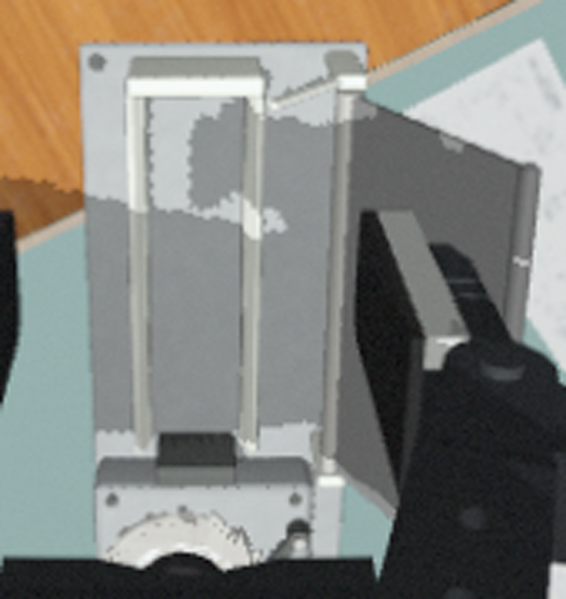

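```bash
python3 - <<'E'
from h import *
c=cap('wrist'); g=lambda u,v:np.array([205+u/3.33,170+v/3.33]); m=1e-3
print(state()['eef_pos'])
o=[([-45,117,5],(80,45)),([67,117,5],(366,43)),([-44,-72,28],(97,485)),([50,-72,28],(313,485)),([-44,-72,5],(97,458))]
o=[(c,np.array(X)*m,g(*u),np.ones(2)) for X,u in o]
p,r=rackpose(o); print(p.round(4),r.tolist())
p=np.array([p[0],p[1],p[2]])
# hinge/edge
for th in (1.9,2.0,2.1,2.2,2.3):
    X=np.array([56-84*np.cos(th),105.5,30+84*np.sin(th)])*m; print(th,proj(c,r2w(p,X)).round(1))
print('obs',g(530,165))
for y in (87,53,19,-15): print(y,r2w(p,[0,y*m,0]).round(4))
E
```

```text
[0.52013772 0.16066556 0.25485403]
[0.5751 0.0136 0.3438] [[-0.65, 0.17], [0.52, 0.05], [-0.91, 0.89], [0.72, 0.36], [0.36, -1.45]]
1.9 [348.5 224. ]
2.0 [355.5 222.6]
2.1 [361.7 221. ]
2.2 [367.1 219.1]
2.3 [371.6 217. ]
obs [364.15915916 219.54954955]
87 [0.5458 0.0955 0.005 ]
53 [0.5573 0.0635 0.005 ]
19 [0.5687 0.0315 0.005 ]
-15 [ 5.802e-01 -5.000e-04  5.000e-03]
```

```bash
python3 -m crank '[0.006,0.04,0,0, 0.011,0.08,-0.02,0, 0.011,0.081,-0.06,0, 0.011,0.081,-0.1,0, 0.011,0.081,-0.14,0, 0.011,0.081,-0.18,0, 0.011,0.081,-0.21,0, 0.011,0.081,-0.23,0, 0.011,0.081,-0.238,0, 0.011,0.081,-0.238,0]'; python3 -c "
from h import *
cap('scene','s6.png');cap('wrist','w6.png');s=state();print(s['eef_pos'],s['ft_force'])"
```

```text
time: 6.15
eef_pos: [0.53, 0.2417, 0.0158]
orientation: [-0.118, 0.698, 0.118, 0.696]
ft_force: [0.6, -0.3, 0.4]
grip_width: 0.0506
[0.53187324 0.242484   0.01803483] [ 0.30315143  0.37275473 -0.00939033]
```

View pics/w6.png

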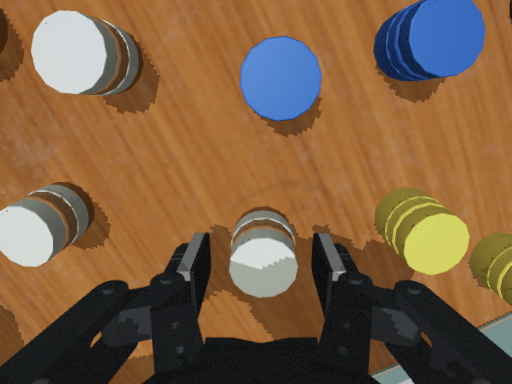

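```bash
python3 -m crank '[0,0,0,0, 0,0,0,0, 0,0,0,0, 0,0,0,0, 0,0,0.02,0, 0,0,0.05,0, 0,0,0.08,0, 0.005,-0.05,0.08,0, 0.01,-0.1,0.08,0, 0.015,-0.147,0.08,0]' -1 40;  python3 -m crank '[0,0,0,0, 0,0,0,0, 0,0,0,0, 0,0,0,0, 0,0,0,0, 0,0,0,0, 0,0,0,0, 0,0,0,0, 0,0,0,0, 0,0,0,0]'; python3 -c "
from h import *
cap('scene','s7.png');cap('wrist','w7.png');s=state();print(s['eef_pos'],s['ft_force'])"
```

```text
time: 7.25
eef_pos: [0.5457, 0.0941, 0.0976]
orientation: [-0.119, 0.697, 0.119, 0.697]
ft_force: [0.7, 0.0, -1.2]
grip_width: 0.0305
time: 8.25
eef_pos: [0.5457, 0.0953, 0.097]
orientation: [-0.118, 0.697, 0.118, 0.697]
ft_force: [0.1, -0.9, -1.2]
grip_width: 0.0303
[0.54577353 0.09525617 0.09704237] [ 0.36158911 -0.25726927 -0.8579684 ]
```

View pics/w7.png

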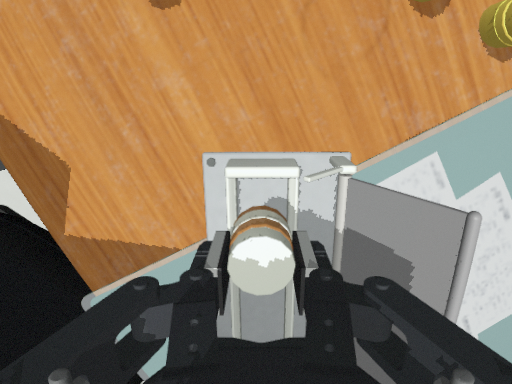

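View pics/s7.png

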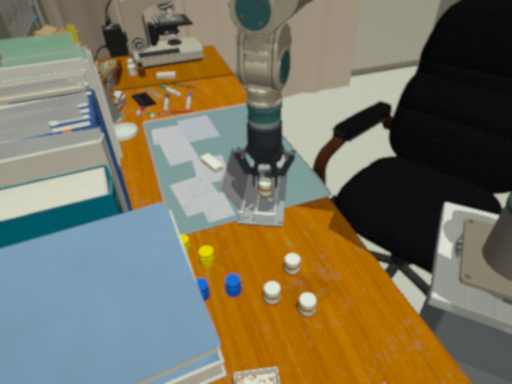

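```bash
python3 - <<'E'
from h import *
i=cv2.imread('pics/w7.png')
cv2.imwrite('pics/z7.png',cv2.resize(i[140:345,195:365],None,fx=3.5,fy=3.5,interpolation=cv2.INTER_CUBIC)[:600])
c=cap('wrist')
p0=(.5745,.0140,.340)
o=[([-45,117,5],(204,153)),([67,117,5],(351.5,153))]
o=[(c,np.array(X)*1e-3,np.array(u),np.ones(2)) for X,u in o]
p,r=rackpose(o,p0); print(p.round(4),r.tolist())
for q in (p,p0):
  s=state(); print(w2r(q,s['eef_pos']).round(4), 'yaw', np.arctan2(*Ro.from_quat(s['orientation']).as_matrix()[[1,0],2])-q[2])
  for X in ([-45,117,5],[67,117,5],[-19,105,22],[19,105,22],[-19,70,22],[19,70,22],[-19,105,34],[19,105,34]): print(X,((proj(c,r2w(q,np.array(X)*1e-3))-[195,140])*3.5).round(0))
E
```

```text
[0.5755 0.0138 0.3369] [[-1.41, 0.07], [1.43, 0.11]]
[-0.0011  0.0866  0.0921] yaw -0.001045226072494354
[-45, 117, 5] [27. 46.]
[67, 117, 5] [553.  46.]
[-19, 105, 22] [144. 121.]
[19, 105, 22] [334. 121.]
[-19, 70, 22] [148. 282.]
[19, 70, 22] [329. 282.]
[-19, 105, 34] [139. 137.]
[19, 105, 34] [339. 137.]
[0.     0.0861 0.0921] yaw -0.004157909130685922
[-45, 117, 5] [21. 44.]
[67, 117, 5] [547.  43.]
[-19, 105, 22] [138. 119.]
[19, 105, 22] [328. 118.]
[-19, 70, 22] [143. 280.]
[19, 70, 22] [324. 280.]
[-19, 105, 34] [133. 135.]
[19, 105, 34] [333. 134.]
```

View pics/z7.png

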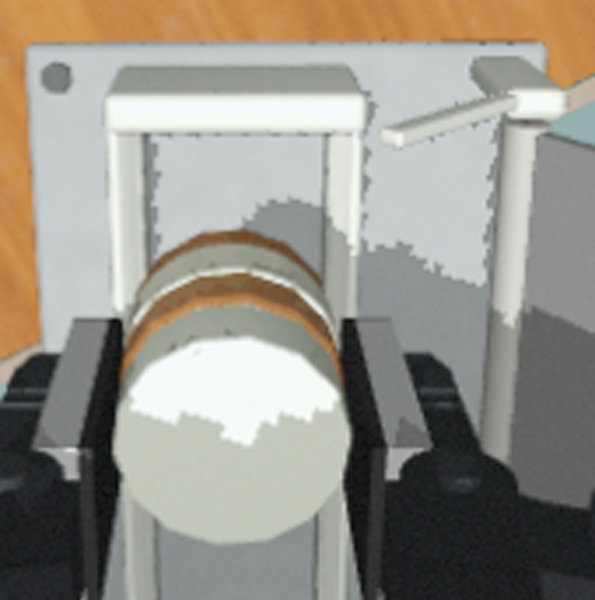

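```bash
python3 -m crank '[0.001,0,-0.02,0, 0.001,0,-0.035,0, 0.001,0,-0.045,0, 0.001,0,-0.05,0, 0.001,0,-0.055,0, 0.001,0,-0.06,0, 0.001,0,-0.064,0, 0.001,0,-0.067,0, 0.001,0,-0.069,0, 0.001,0,-0.069,0]';  python3 -c "
from h import *
cap('scene','s8.png');cap('wrist','w8.png');s=state();print(s['eef_pos'],s['ft_force'])"
```

```text
time: 9.4
eef_pos: [0.5468, 0.0953, 0.0289]
orientation: [-0.118, 0.697, 0.118, 0.697]
ft_force: [-1.5, -0.3, 4.4]
grip_width: 0.0306
[0.54690308 0.0952876  0.02895178] [-2.22572178 -0.6258977   5.85187636]
```

View pics/w8.png

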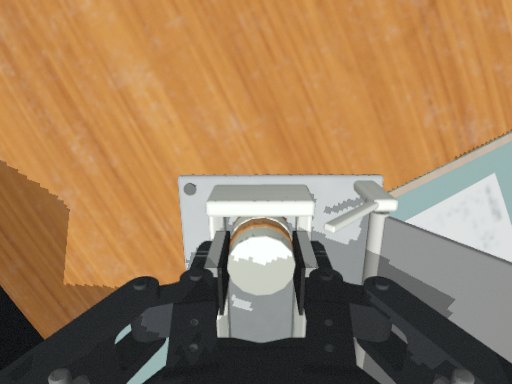

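```bash
python3 -m crank '[0,0,0,0, 0,0,0,0, 0,0,0.02,0, 0,0,0.05,0, 0,0,0.08,0, -0.03,0.03,0.1,0, -0.06,0.06,0.1,0, -0.09,0.09,0.1,0, -0.123,0.124,0.1,0, -0.123,0.124,0.1,0]' 0.18; python3 jars.py scene; python3 -c "
from h import *
cap('wrist','w9.png');s=state();print(s['eef_pos'],s['ft_force'])"
```

```text
time: 10.5
eef_pos: [0.4192, 0.2217, 0.1275]
orientation: [-0.12, 0.698, 0.121, 0.696]
ft_force: [0.2, -1.6, -0.3]
grip_width: 0.0502
scene [292.1 259.3] [15, 14, 167] [0.4237 0.2185 0.036 ]
scene [271.9 288.7] [15, 15, 189] [0.4316 0.3036 0.036 ]
scene [307.4 300.2] [16, 16, 209] [0.3603 0.2985 0.036 ]
[0.423254   0.21990386 0.12800395] [ 1.24617132 -0.59006333  0.24692048]
```

View pics/j_scene.png

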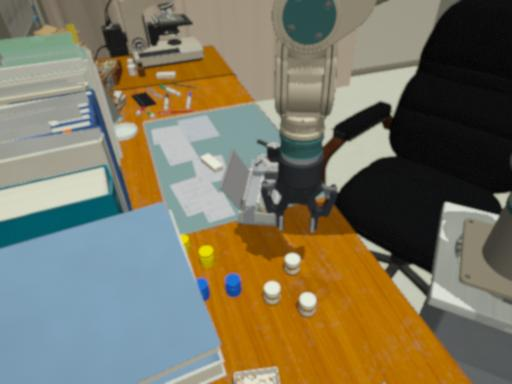

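View pics/w9.png

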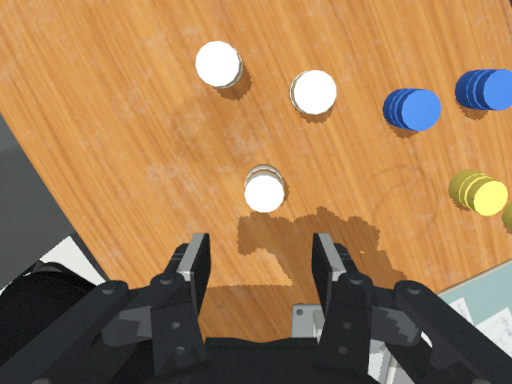

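```bash
python3 -m crank '[0,0,-0.03,0, 0,0,-0.06,0, 0,0,-0.085,0, 0,0,-0.1,0, 0,0,-0.108,0, 0,0,-0.111,0, 0,0,-0.111,0, 0,0,-0.111,0, 0,0,-0.111,0, 0,0,-0.111,0]'; python3 -m crank '[0,0,0,0, 0,0,0,0, 0,0,0,0, 0,0,0,0, 0,0,0.03,0, 0,0,0.07,0, 0.03,-0.035,0.08,0, 0.06,-0.07,0.08,0, 0.09,-0.105,0.08,0, 0.12,-0.14,0.08,0]' -1 40;  python3 -m crank '[0.014,-0.016,0,0, 0.014,-0.016,0,0, 0.014,-0.016,0,0, 0.014,-0.016,0,0, 0.014,-0.016,0,0, 0.014,-0.016,-0.01,0, 0.014,-0.016,-0.02,0, 0.014,-0.016,-0.02,0, 0.014,-0.016,-0.02,0, 0.014,-0.016,-0.02,0]'; python3 -c "
from h import *
cap('scene','s10.png');cap('wrist','w10.png');s=state();print(s['eef_pos'],s['ft_force'])
print(w2r((.5752,.0139,.338),s['eef_pos']))"
```

```text
time: 11.6
eef_pos: [0.4244, 0.2196, 0.0178]
orientation: [-0.118, 0.697, 0.118, 0.698]
ft_force: [0.8, -1.0, 1.0]
grip_width: 0.0504
time: 12.6
eef_pos: [0.5444, 0.078, 0.0969]
orientation: [-0.118, 0.697, 0.118, 0.697]
ft_force: [0.2, 0.8, -1.0]
grip_width: 0.0306
time: 13.6
eef_pos: [0.5578, 0.0633, 0.077]
orientation: [-0.118, 0.697, 0.118, 0.697]
ft_force: [0.6, -0.9, -1.2]
grip_width: 0.0304
[0.55816025 0.06326086 0.07733407] [ 0.07509574  0.4695134  -0.58793948]
[0.00029247 0.05221841 0.07233407]
```

View pics/w10.png

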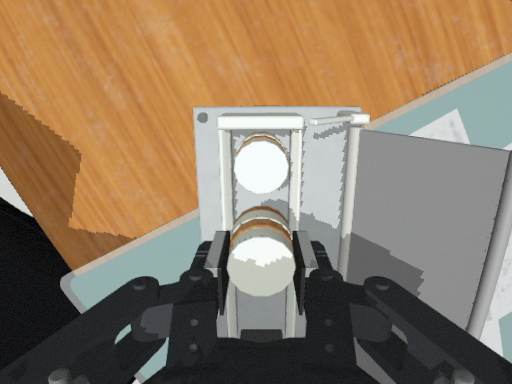

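```bash
python3 -c "
from h import *
c=cap('wrist');p=(.5752,.0139,.338)
print(w2r(p,onz(c,261.5,165.5,.048)).round(4))"
python3 -m crank '[0,0,-0.015,0, 0,0,-0.025,0, 0,0,-0.03,0, 0,0,-0.035,0, 0,0,-0.04,0, 0,0,-0.044,0, 0,0,-0.047,0, 0,0,-0.049,0, 0,0,-0.049,0, 0,0,-0.049,0]';  python3 -c "
from h import *
cap('wrist','w11.png');s=state();print(s['eef_pos'],s['ft_force'])"
```

```text
[0.0002 0.0865 0.043 ]
time: 14.75
eef_pos: [0.5579, 0.0633, 0.0282]
orientation: [-0.118, 0.697, 0.118, 0.697]
ft_force: [-1.1, -0.7, 0.1]
grip_width: 0.0302
[0.55792291 0.06330797 0.02822529] [-0.38376508 -0.8705336  -0.93209516]
```

View pics/w11.png

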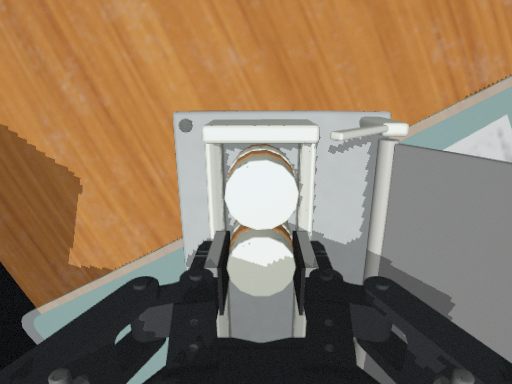

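```bash
python3 -m crank '[0,0,0,0, 0,0,0,0, 0,0,0.02,0, 0,0,0.05,0, 0,0,0.08,0, -0.02,0.04,0.1,0, -0.04,0.08,0.1,0, -0.06,0.12,0.1,0, -0.08,0.16,0.1,0, -0.1,0.2,0.1,0]' 0.18; python3 jars.py scene; python3 -m crank '[-0.026,0.04,0,0, -0.026,0.04,0,0,-0.026,0.04,0,0,-0.026,0.04,0,0,-0.026,0.04,-0.02,0,-0.026,0.04,-0.02,0,-0.026,0.04,-0.02,0,-0.026,0.04,-0.02,0,-0.026,0.04,-0.02,0,-0.026,0.04,-0.02,0]';python3 jars.py scene; python3 -c "
from h import *
cap('wrist','w12.png');s=state();print(s['eef_pos'],s['ft_force'])"
```

```text
time: 15.8
eef_pos: [0.457, 0.2648, 0.1285]
orientation: [-0.118, 0.697, 0.118, 0.698]
ft_force: [-0.3, 0.9, -0.1]
grip_width: 0.0503
scene [246.3 203.5] [10, 15, 97] [0.594  0.1006 0.036 ]
scene [267.5 218.5] [25, 14, 273] [0.5232 0.1274 0.036 ]
scene [271.8 288.7] [15, 15, 189] [0.4317 0.3036 0.036 ]
scene [307.4 300.2] [16, 16, 208] [0.3603 0.2985 0.036 ]
time: 16.85
eef_pos: [0.4323, 0.3034, 0.1087]
orientation: [-0.118, 0.697, 0.118, 0.698]
ft_force: [0.4, 0.1, -0.1]
grip_width: 0.0507
scene [271.9 288.4] [15, 16, 200] [0.4319 0.303  0.036 ]
scene [307.4 300.2] [16, 16, 209] [0.3603 0.2985 0.036 ]
[0.43205003 0.30343085 0.10845925] [ 0.25274324 -0.38818179  0.37420451]
```

View pics/w12.png

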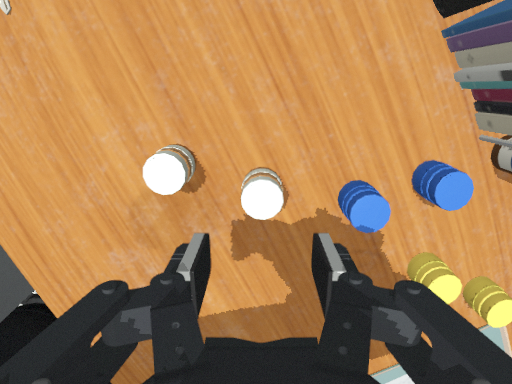

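View pics/j_scene.png

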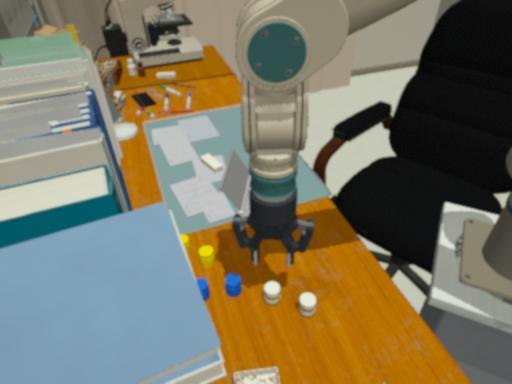

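```bash
python3 -m crank '[0,0,-0.03,0, 0,0,-0.06,0, 0,0,-0.075,0, 0,0,-0.085,0, 0,0,-0.09,0, 0,0,-0.091,0, 0,0,-0.091,0, 0,0,-0.091,0, 0,0,-0.091,0, 0,0,-0.091,0]'; python3 -m crank '[0,0,0,0, 0,0,0,0, 0,0,0,0, 0,0,0,0, 0,0,0.03,0, 0,0,0.07,0, 0.02,-0.04,0.08,0, 0.04,-0.08,0.08,0, 0.06,-0.12,0.08,0, 0.08,-0.16,0.08,0]' -1 40;  python3 -m crank '[0.02,-0.04,0,0, 0.04,-0.08,0,0, 0.0575,-0.112,0,0, 0.0575,-0.112,0,0, 0.0575,-0.112,0,0, 0.0575,-0.112,-0.01,0, 0.0575,-0.112,-0.02,0, 0.0575,-0.112,-0.02,0, 0.0575,-0.112,-0.02,0, 0.0575,-0.112,-0.02,0]'; python3 -c "
from h import *
cap('scene','s13.png');cap('wrist','w13.png');s=state();print(s['eef_pos'],s['ft_force'])
print(w2r((.5752,.0139,.338),s['eef_pos']))"
```

```text
time: 17.95
eef_pos: [0.4322, 0.3035, 0.0176]
orientation: [-0.118, 0.697, 0.118, 0.698]
ft_force: [0.2, -0.3, 0.7]
grip_width: 0.0504
time: 18.95
eef_pos: [0.5119, 0.1419, 0.0968]
orientation: [-0.118, 0.697, 0.118, 0.697]
ft_force: [0.8, 1.0, -1.0]
grip_width: 0.0304
time: 19.95
eef_pos: [0.5692, 0.0318, 0.0771]
orientation: [-0.119, 0.697, 0.119, 0.697]
ft_force: [0.7, -1.0, -1.0]
grip_width: 0.0306
[0.56960456 0.03154744 0.07741925] [-0.50733197 -0.36964166 -1.38003594]
[0.00057306 0.0185044  0.07241925]
```

View pics/w13.png

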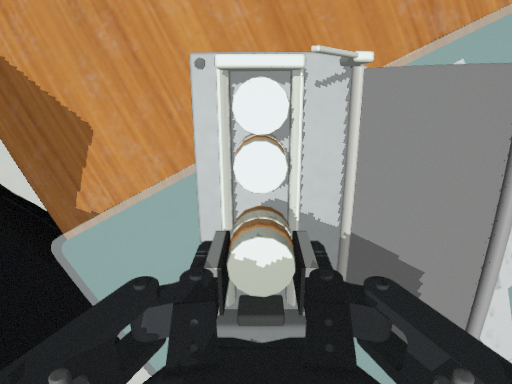

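```bash
python3 -m crank '[0,0,-0.015,0, 0,0,-0.025,0, 0,0,-0.03,0, 0,0,-0.035,0, 0,0,-0.04,0, 0,0,-0.044,0, 0,0,-0.047,0, 0,0,-0.049,0, 0,0,-0.049,0, 0,0,-0.049,0]';  python3 -c "
from h import *
cap('wrist','w14.png');s=state();print(s['eef_pos'],s['ft_force'])"; python3 -m crank '[0,0,0,0, 0,0,0,0, 0,0,0.02,0, 0,0,0.05,0, 0,0,0.08,0, -0.03,0.04,0.1,0, -0.06,0.08,0.1,0, -0.09,0.12,0.1,0, -0.12,0.16,0.1,0, -0.15,0.2,0.1,0]' 0.18; python3 -m crank '[-0.03,0.033,0,0, -0.059,0.067,0,0,-0.059,0.067,0,0,-0.059,0.067,0,0,-0.059,0.067,-0.01,0,-0.059,0.067,-0.02,0,-0.059,0.067,-0.02,0,-0.059,0.067,-0.02,0,-0.059,0.067,-0.02,0,-0.059,0.067,-0.02,0]';python3 jars.py scene; python3 -c "
from h import *
cap('wrist','w15.png');s=state();print(s['eef_pos'],s['ft_force'])"
```

```text
time: 21.05
eef_pos: [0.5693, 0.0313, 0.0281]
orientation: [-0.118, 0.697, 0.118, 0.697]
ft_force: [0.1, -0.6, -1.6]
grip_width: 0.0306
[0.56948163 0.03130402 0.02825359] [ 0.91836272  0.404249   -0.23267555]
time: 22.1
eef_pos: [0.4204, 0.2298, 0.1286]
orientation: [-0.118, 0.697, 0.118, 0.698]
ft_force: [-0.1, 0.7, -0.4]
grip_width: 0.0507
time: 23.1
eef_pos: [0.3629, 0.2954, 0.1083]
orientation: [-0.118, 0.697, 0.118, 0.697]
ft_force: [-0.5, -0.4, 1.0]
grip_width: 0.0505
scene [307.5 299.9] [16, 17, 217] [0.3604 0.2979 0.036 ]
[0.36276309 0.2955031  0.10831651] [ 0.23867814 -0.5011841   0.03629663]
```

View pics/w15.png

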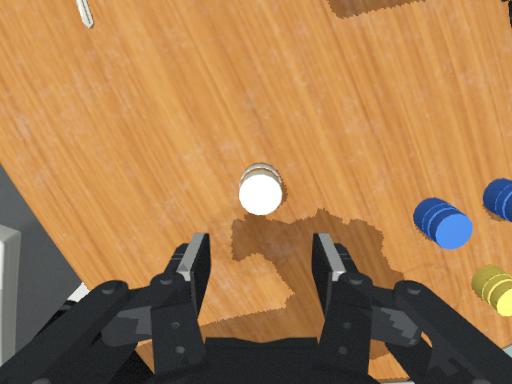

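View pics/j_scene.png

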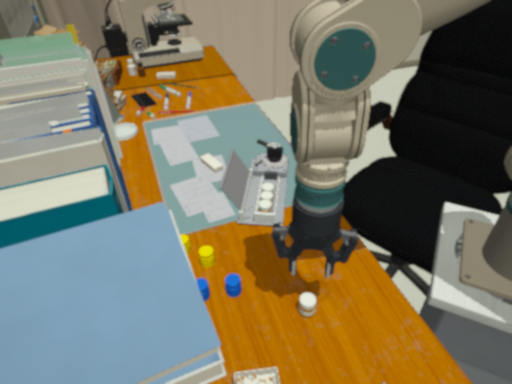

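```bash
python3 -m crank '[0,0,-0.03,0, 0,0,-0.06,0, 0,0,-0.075,0, 0,0,-0.075,0, 0,0,-0.075,0, 0,0,-0.075,0, 0,0,-0.075,0, 0,0,-0.075,0, 0,0,-0.075,0, 0,0,-0.075,0]';python3 -c "
from h import *
cap('wrist','w16.png');s=state();print(s['eef_pos'],s['ft_force'])"
```

```text
time: 24.2
eef_pos: [0.3626, 0.2955, 0.0333]
orientation: [-0.118, 0.697, 0.118, 0.697]
ft_force: [-0.5, 0.3, -0.1]
grip_width: 0.0507
[0.36249691 0.29546828 0.0331902 ] [ 0.63095783  0.6199723  -0.37458626]
```

View pics/w16.png

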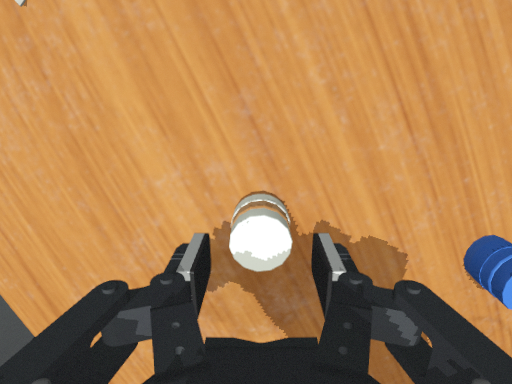

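```bash
python3 -m crank '[-0.002,0.0025,-0.005,0, -0.002,0.0025,-0.01,0, -0.002,0.0025,-0.014,0, -0.002,0.0025,-0.016,0, -0.002,0.0025,-0.016,0, -0.002,0.0025,-0.016,0, -0.002,0.0025,-0.016,0, -0.002,0.0025,-0.016,0, -0.002,0.0025,-0.016,0, -0.002,0.0025,-0.016,0]'
```

```text
time: 25.25
eef_pos: [0.3605, 0.298, 0.0171]
orientation: [-0.118, 0.697, 0.118, 0.697]
ft_force: [-0.4, -1.0, 0.2]
grip_width: 0.0503
```

```bash
python3 -m crank '[0,0,0,0, 0,0,0,0, 0,0,0,0, 0,0,0,0, 0,0,0.03,0, 0,0,0.07,0, 0.02,-0.027,0.08,0, 0.04,-0.054,0.08,0, 0.06,-0.081,0.08,0, 0.08,-0.108,0.08,0]' -1 40;  python3 -m crank '[0.02,-0.027,0,0, 0.04,-0.054,0,0, 0.06,-0.081,0,0, 0.08,-0.108,0,0, 0.1,-0.135,0,0, 0.12,-0.162,0,0, 0.13,-0.178,0,0, 0.14,-0.191,0,0, 0.14,-0.191,0,0, 0.14,-0.191,-0.01,0]'; python3 -m crank '[0,0,-0.01,0, 0,0,-0.01,0,0,0,-0.01,0,0,0,-0.01,0,0,0,-0.01,0,0,0,-0.01,0,0,0,-0.01,0,0,0,-0.01,0,0,0,-0.01,0,0,0,-0.01,0]'; python3 -c "
from h import *
cap('scene','s17.png');cap('wrist','w17.png');s=state();print(s['eef_pos'],s['ft_force'])
print(w2r((.5752,.0139,.338),s['eef_pos']))"
```

```text
time: 26.25
eef_pos: [0.4409, 0.1889, 0.0969]
orientation: [-0.118, 0.697, 0.118, 0.697]
ft_force: [0.7, 0.7, -1.3]
grip_width: 0.0306
time: 27.25
eef_pos: [0.5811, -0.0006, 0.0878]
orientation: [-0.118, 0.696, 0.118, 0.698]
ft_force: [0.2, -0.0, -0.2]
grip_width: 0.0309
time: 28.25
eef_pos: [0.5804, -0.0011, 0.0771]
orientation: [-0.118, 0.697, 0.118, 0.697]
ft_force: [-0.0, 0.0, -0.4]
grip_width: 0.0305
[ 0.58039578 -0.00110176  0.07700028] [ 0.93573447  0.26417521 -1.03760383]
[-7.27990325e-05 -1.58758819e-02  7.20002751e-02]
```

View pics/w17.png

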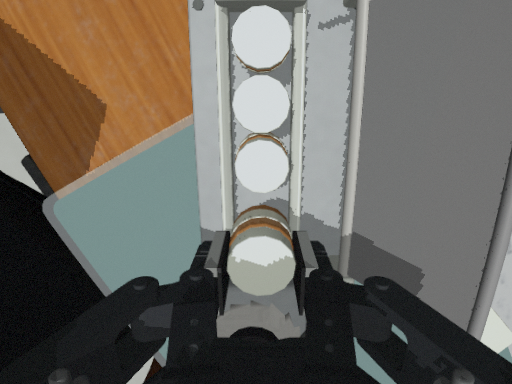

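```bash
python3 -m crank '[0,0,-0.015,0, 0,0,-0.025,0, 0,0,-0.03,0, 0,0,-0.035,0, 0,0,-0.04,0, 0,0,-0.044,0, 0,0,-0.047,0, 0,0,-0.049,0, 0,0,-0.049,0, 0,0,-0.049,0]'; python3 -m crank '[0,0,0,0, 0,0,0,0, 0,0,0.02,0, 0,0,0.05,0, 0,0,0.09,0, 0,0,0.13,0, 0,0,0.17,0, 0.02,-0.02,0.2,0.14, 0.04,-0.04,0.22,0.28, 0.06,-0.055,0.22,0.42]' 0.18; python3 -m crank '[0.03,-0.02,0,0.14, 0.03,-0.02,0,0.28,0.03,-0.02,0,0.42,0.03,-0.02,0,0.56,0.03,-0.02,0,0.7,0.03,-0.02,0,0.84,0.03,-0.02,0,0.98,0.03,-0.02,0,1.12,0.03,-0.02,0,1.15,0.03,-0.02,0,1.15]'; python3 -c "
from h import *
cap('scene','s18.png');cap('wrist','w18.png');s=state();print(s['eef_pos'],s['ft_force'])
print(w2r((.5752,.0139,.338),s['eef_pos']),np.arctan2(*Ro.from_quat(s['orientation']).as_matrix()[[1,0],2]))"
```

```text
time: 29.35
eef_pos: [0.5806, -0.0011, 0.0282]
orientation: [-0.118, 0.697, 0.118, 0.697]
ft_force: [-0.5, 1.2, -1.3]
grip_width: 0.0304
time: 30.35
eef_pos: [0.6435, -0.0574, 0.2533]
orientation: [-0.265, 0.654, 0.261, 0.659]
ft_force: [-1.0, 0.5, 0.7]
grip_width: 0.0504
time: 31.35
eef_pos: [0.6704, -0.0761, 0.2481]
orientation: [0.576, -0.41, -0.576, -0.41]
ft_force: [-0.5, -0.1, 0.3]
grip_width: 0.0506
[ 0.67039555 -0.07607391  0.24810261] [ 0.29347426 -0.80349419 -0.4686975 ]
[ 0.05997394 -0.11645009  0.24310261] 1.9051930570252824
```

View pics/w18.png

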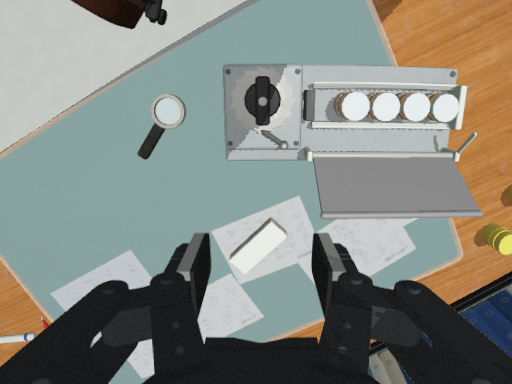

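View pics/s18.png

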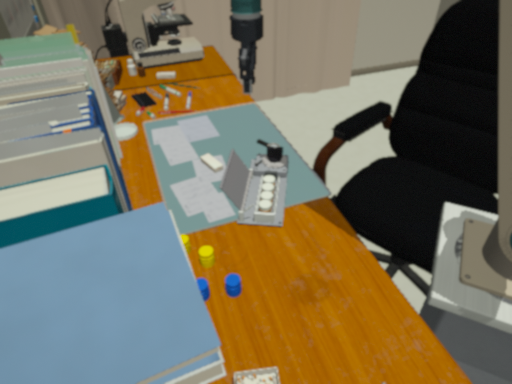

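```bash
python3 - <<'E'
from h import *
i=cv2.imread('pics/w18.png')
cv2.imwrite('pics/z18.png',cv2.resize(i[50:230,210:490],None,fx=2.8,fy=2.8,interpolation=cv2.INTER_CUBIC))
cv2.imwrite('pics/z18b.png',cv2.resize(i[60:165,215:320],None,fx=5.5,fy=5.5,interpolation=cv2.INTER_CUBIC))
E
```

```text
(no output)
```

View pics/z18.png

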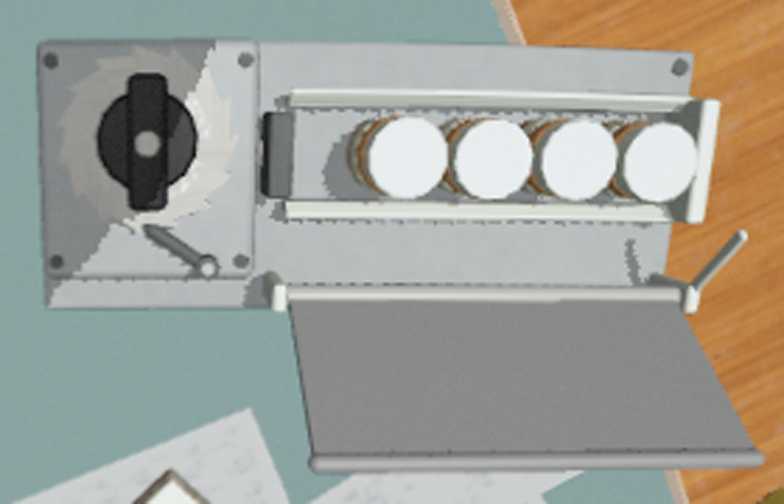

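View pics/z18b.png

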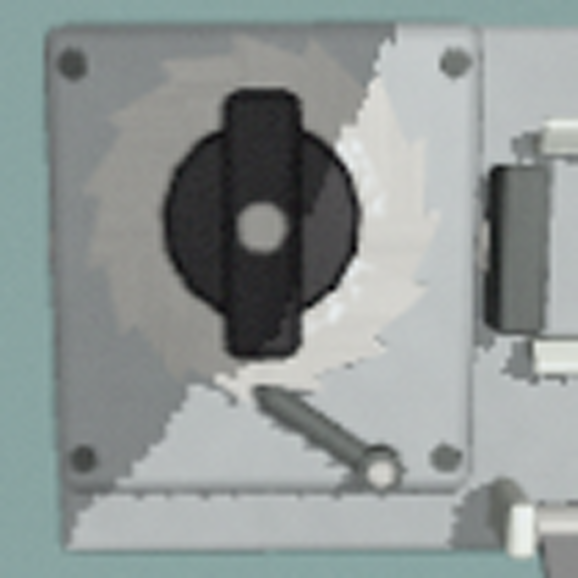

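```bash
python3 - <<'E'
from h import *
c=cap('wrist'); a=lambda u,v:np.array([210+u/2.8,50+v/2.8]); b=lambda u,v:np.array([215+u/5.5,60+v/5.5]); m=1e-3
o=[([67,-161,5],b(65,550)),([-45,117,5],a(693,53)),([-6,-116,78],b(262,226)),([50,-72,28],b(470,487)),([-44,-72,28],b(480,28)),([-44,-159,28],b(48,30)),([56,-62,34],b(520,512))]
o=[(c,np.array(X)*m,u,np.ones(2)) for X,u in o]
o=o[:-1]
p,r=rackpose(o); print(p.round(4),r.tolist())
p0=(.5752,.0139,.338)
print(w2r(p0,onz(c,*b(262,226),.083)).round(4), onz(c,*b(262,226),.083), onz(c,*b(262,92),.083),onz(c,*b(262,355),.083))
d=onz(c,*b(262,92),.083)-onz(c,*b(263,355),.083); print('bar yaw',np.arctan2(-d[1],-d[0]),np.linalg.norm(d), 'mid',(onz(c,*b(262,92),.083)+onz(c,*b(263,355),.083))/2)
print(r2w(p0,[-.006,-.116,.064]),r2w(p,[-.006,-.116,.064]))
# jars
hs=[(405,157),(490,158),(577,159),(658,160)]
for h in hs: print(w2r(p0,onz(c,*a(*h),.048)).round(4))
E
```

```text
[0.5749 0.0149 0.3381] [[-0.74, 0.63], [0.85, -0.3], [0.03, 0.52], [0.32, 1.6], [0.94, -0.99], [-1.33, -1.07]]
[-0.0064 -0.115   0.078 ] [ 0.60725524 -0.09670327  0.083     ] [ 0.58623822 -0.1040375   0.083     ] [ 0.62816078 -0.08940604  0.083     ]
bar yaw 0.33975697144719413 0.044403033193968246 mid [ 0.6071706  -0.09663867  0.083     ]
[ 0.60800519 -0.0975263   0.069     ] [ 0.6077027 -0.0965194  0.069    ]
[-0.0005 -0.0164  0.043 ]
[-0.0006  0.0169  0.043 ]
[-0.0008  0.0516  0.043 ]
[-0.0011  0.0849  0.043 ]
```

```bash
python3 -m crank '[-0.03,-0.01,-0.03,0, -0.063,-0.021,-0.07,0, -0.063,-0.021,-0.1,0, -0.063,-0.021,-0.13,0, -0.063,-0.021,-0.155,0, -0.063,-0.021,-0.17,0, -0.063,-0.021,-0.18,0, -0.063,-0.021,-0.19,0, -0.063,-0.021,-0.19,0, -0.063,-0.021,-0.19,0]'; python3 -c "
from h import *
cap('wrist','w19.png');s=state();print(s['eef_pos'],s['ft_force'])"; python3 -m crank '[0,0,0,0, 0,0,0,0, 0,0,0,0, 0,0,0,0, 0,0,0,0, 0,0,0,0, 0,0,0,0, 0,0,0,0, 0,0,0,0, 0,0,0,0]' -1 40; python3 -c "
from h import *
cap('wrist','w20.png');s=state();print(s['eef_pos'],s['ft_force'],s['wrist_torque'])"
```

```text
time: 32.5
eef_pos: [0.6081, -0.0972, 0.0588]
orientation: [0.577, -0.409, -0.576, -0.41]
ft_force: [0.7, -0.3, -0.7]
grip_width: 0.0501
[ 0.60842242 -0.09730337  0.05910039] [-0.00073698  0.08779506  0.55175494]
time: 33.55
eef_pos: [0.6077, -0.0966, 0.0589]
orientation: [0.577, -0.409, -0.576, -0.41]
ft_force: [-2.7, 2.3, 6.6]
grip_width: 0.013
[ 0.6077539  -0.0966186   0.05889023] [-1.39853355  2.6558563   6.11605795] [0.56919567 0.23711433 0.04324507]
```

View pics/w20.png

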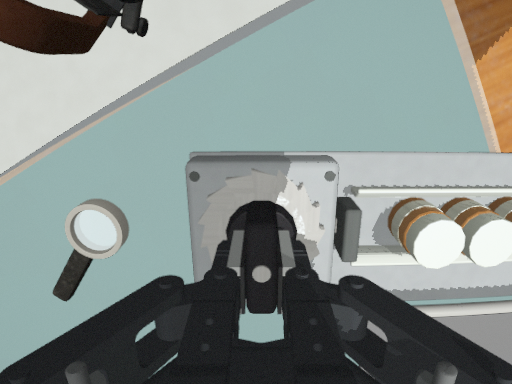

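```bash
python3 -m crank '[0,0,0,-0.06, 0,0,0,-0.12, 0,0,0,-0.18, 0,0,0,-0.24, 0,0,0,-0.3, 0,0,0,-0.36, 0,0,0,-0.42, 0,0,0,-0.47, 0,0,0,-0.47, 0,0,0,-0.47]'; python3 -c "
from h import *
cap('wrist','w21.png');s=state();print(s['eef_pos'],s['ft_force'],s['wrist_torque'])"
```

```text
time: 34.6
eef_pos: [0.6077, -0.0966, 0.0589]
orientation: [-0.465, 0.532, 0.465, 0.533]
ft_force: [-2.0, 2.3, 5.8]
grip_width: 0.0134
[ 0.60774499 -0.09662519  0.05886441] [-1.14527054  2.66130261  4.90621178] [0.53617098 0.37603533 0.03411703]
```

View pics/w21.png

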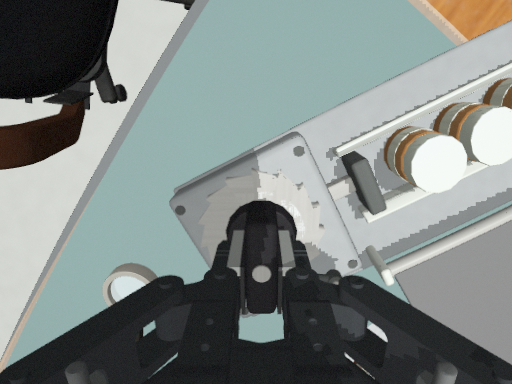

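```bash
python3 -m crank '[0,0,0,-0.06, 0,0,0,-0.12, 0,0,0,-0.18, 0,0,0,-0.24, 0,0,0,-0.3, 0,0,0,-0.36, 0,0,0,-0.42, 0,0,0,-0.42, 0,0,0,-0.42, 0,0,0,-0.42]'; python3 -m crank '[0,0,0,-0.06, 0,0,0,-0.12, 0,0,0,-0.18, 0,0,0,-0.24, 0,0,0,-0.3, 0,0,0,-0.36, 0,0,0,-0.42, 0,0,0,-0.43, 0,0,0,-0.43, 0,0,0,-0.43]';python3 -c "
from h import *
cap('wrist','w22.png');s=state();print(s['eef_pos'],s['ft_force'],s['wrist_torque'],np.arctan2(*Ro.from_quat(s['orientation']).as_matrix()[[1,0],2]))"
```

```text
time: 35.65
eef_pos: [0.6077, -0.0966, 0.0589]
orientation: [-0.344, 0.617, 0.344, 0.618]
ft_force: [-2.7, 3.0, 5.5]
grip_width: 0.0131
time: 36.65
eef_pos: [0.6077, -0.0966, 0.0589]
orientation: [-0.204, 0.677, 0.205, 0.677]
ft_force: [-0.4, 3.2, 6.4]
grip_width: 0.0131
[ 0.60771291 -0.09660609  0.05889252] [-2.0855658   2.59405533  5.95642687] [0.50356648 0.34951886 0.01876877] 0.5864950370550521
```

View pics/w22.png

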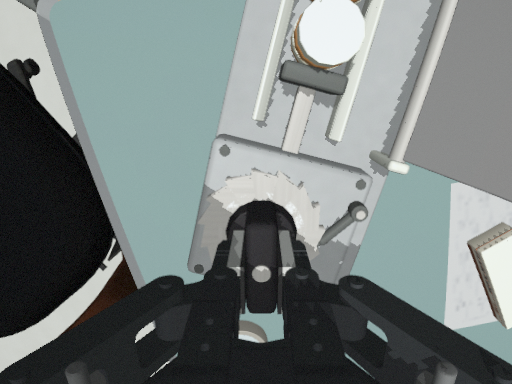

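```bash
python3 -m crank '[0,0,0,0, 0,0,0,0, 0,0,0,0, 0,0,0,0, 0,0,0.02,0, 0,0,0.05,0, 0,0,0.08,0, 0,0,0.12,0, 0.02,-0.02,0.16,0, 0.04,-0.05,0.19,0]' 0.18; python3 -m crank '[-0.01,-0.04,0,0, -0.02,-0.08,0,0, -0.02,-0.1,0,0, -0.02,-0.1,0,0, -0.02,-0.1,0,0, -0.02,-0.1,0,0, -0.02,-0.1,0,0, -0.02,-0.1,0,0, -0.02,-0.1,0,0, -0.02,-0.1,0,0]'; python3 -c "
from h import *
cap('wrist','w23.png');cap('top','t23.png');cap('scene','s23.png');s=state();print(s['eef_pos'])"
```

```text
time: 37.7
eef_pos: [0.6481, -0.1465, 0.2512]
orientation: [-0.205, 0.676, 0.205, 0.678]
ft_force: [1.7, 0.6, 0.6]
grip_width: 0.0503
time: 38.7
eef_pos: [0.6275, -0.2466, 0.2481]
orientation: [-0.204, 0.677, 0.204, 0.677]
ft_force: [-0.2, 0.7, 0.1]
grip_width: 0.0507
[ 0.62743262 -0.24697004  0.24806479]
```

View pics/w23.png

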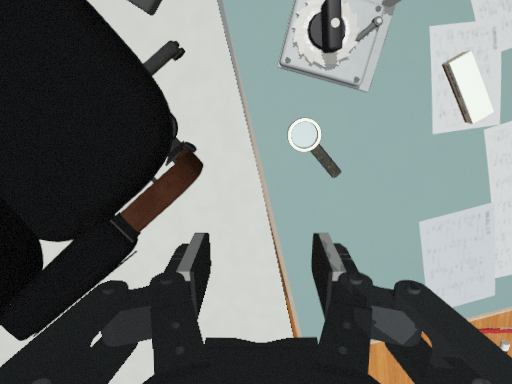

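View pics/s23.png

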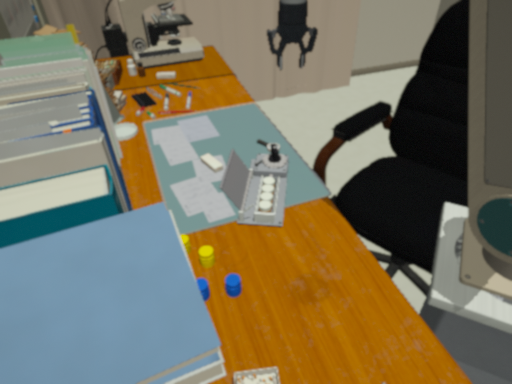

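```bash
python3 -m crank '[0.01,0.03,0,0.14, 0.02,0.06,0,0.28, 0.03,0.09,0,0.42, 0.035,0.12,0,0.56, 0.043,0.15,0,0.7, 0.043,0.171,0,0.84, 0.043,0.171,0,0.98, 0.043,0.171,0,1.12, 0.043,0.171,0,1.25, 0.043,0.171,0,1.319]' -1; python3 -m crank '[0,0,0,0,0,0,0,0,0,0,0,0,0,0,0,0,0,0,0,0,0,0,0,0,0,0,0,0,0,0,0,0,0,0,0,0,0,0,0,0]'; python3 - <<'E'
from h import *
c=cap('wrist','w24.png');s=state();print(s['eef_pos'],np.arctan2(*Ro.from_quat(s['orientation']).as_matrix()[[1,0],2]))
i=cv2.imread('pics/w24.png')
cv2.imwrite('pics/z24.png',cv2.resize(i[50:230,210:490],None,fx=2.8,fy=2.8,interpolation=cv2.INTER_CUBIC))
E
```

```text
time: 39.85
eef_pos: [0.6704, -0.076, 0.248]
orientation: [-0.577, 0.409, 0.577, 0.409]
ft_force: [-0.4, -0.5, -0.0]
grip_width: 0.0005
time: 40.85
eef_pos: [0.6704, -0.0761, 0.248]
orientation: [-0.576, 0.41, 0.576, 0.41]
ft_force: [0.2, -1.3, -0.3]
grip_width: -0.0001
[ 0.67044418 -0.07605589  0.24803633] 1.9050168598263213
```

View pics/z24.png

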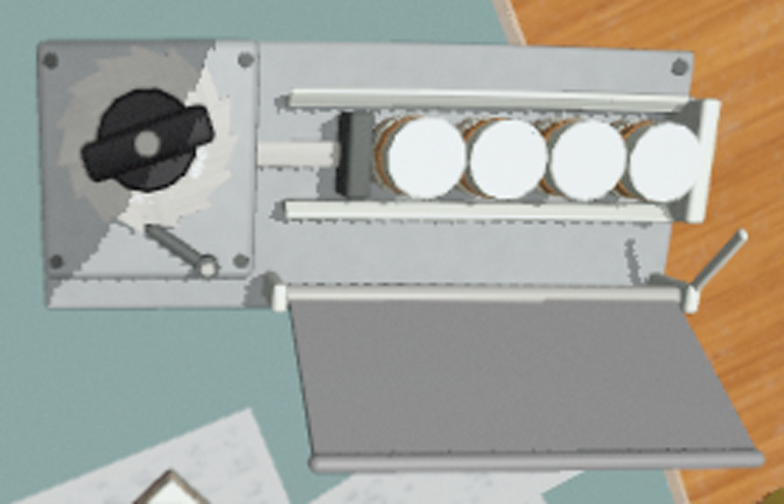

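```bash
python3 - <<'E'
from h import *
c=cap('wrist'); a=lambda u,v:np.array([210+u/2.8,50+v/2.8]); p=(.5751,.0144,.338)
A=w2r(p,onz(c,*a(88,165),.083));B=w2r(p,onz(c,*a(210,120),.083)); d=A-B; print(A,B,'knob',np.arctan2(-d[1],d[0]), np.arctan2(d[1],-d[0]))
for h in [(426,158),(508,159),(588,160),(665,161)]: print(w2r(p,onz(c,*a(*h),.048)).round(4))
print('pusher', w2r(p,onz(c,*a(366,155),.037)))
# shield edge
o,dd=ray(c,*a(540,462))
for th in np.arange(2.0,2.35,.05):
    X=np.array([.056-.084*np.cos(th),.0235,.03+.084*np.sin(th)]);print(round(th,2),((proj(c,r2w(p,X))-[210,50])*2.8).round(0))
E
```

```text
[ 0.00075147 -0.13575354  0.078     ] [-0.0140269 -0.0943265  0.078    ] knob 1.2281363354857597 -1.9134563181040336
[-0.0003 -0.0087  0.043 ]
[-0.0003  0.0235  0.043 ]
[-0.0005  0.0556  0.043 ]
[-0.0008  0.0873  0.043 ]
pusher [-0.00070113 -0.029292    0.032     ]
2.0 [551. 440.]
2.05 [547. 448.]
2.1 [543. 456.]
2.15 [539. 463.]
2.2 [535. 469.]
2.25 [531. 475.]
2.3 [527. 480.]
2.35 [523. 485.]
```

```bash
python3 - <<'E'
from h import *
c=cap('wrist'); p=(.5751,.0144,.338)
for u in [(285,225),(240,268),(258,246)]: print(w2r(p,onz(c,*u,.018)).round(3))
E
python3 -m crank '[0.02,0.04,0,0, 0.027,0.08,0,0, 0.026,0.12,0,0, 0.025,0.157,0,0, 0.025,0.157,-0.04,0, 0.025,0.157,-0.08,0, 0.025,0.157,-0.12,0, 0.025,0.157,-0.15,0, 0.025,0.157,-0.163,0, 0.025,0.157,-0.163,0]'; python3 -c "
from h import *
cap('wrist','w25.png');cap('scene','s25.png');s=state();print(s['eef_pos'],s['ft_force'],w2r((.5751,.0144,.338),s['eef_pos']))"
```

```text
[ 0.15  -0.087  0.013]
[ 0.213 -0.146  0.013]
[ 0.18  -0.122  0.013]
time: 42.0
eef_pos: [0.6935, 0.0809, 0.0825]
orientation: [-0.575, 0.411, 0.578, 0.409]
ft_force: [-0.5, -0.7, -0.2]
grip_width: -0.0003
[0.69659582 0.08087243 0.08650991] [0.49227292 0.73720802 0.54326792] [0.13666388 0.02242327 0.08150991]
```

View pics/w25.png

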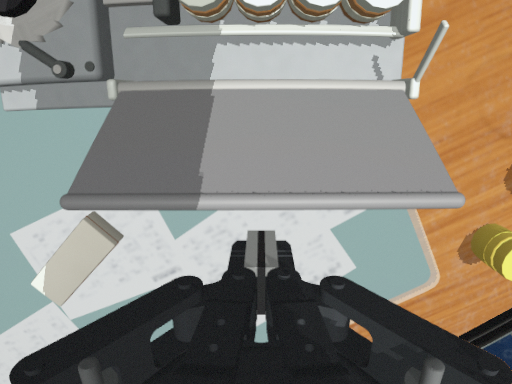

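View pics/s25.png

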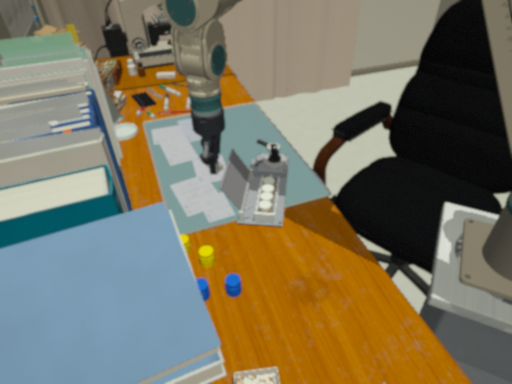

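```bash
python3 -m crank '[-0.015,-0.005,0,0, -0.028,-0.01,0,0, -0.038,-0.0135,0,0, -0.047,-0.0165,0,0, -0.056,-0.02,0,0, -0.065,-0.023,0,0, -0.074,-0.026,0,0, -0.082,-0.029,0,0, -0.089,-0.0315,0,0, -0.094,-0.033,0,0]'; python3 -c "
from h import *
cap('wrist','w26.png');cap('scene','s26.png');s=state();print(s['eef_pos'],s['ft_force'],w2r((.5751,.0144,.338),s['eef_pos']))"
```

```text
time: 43.1
eef_pos: [0.6001, 0.0478, 0.0843]
orientation: [-0.576, 0.41, 0.577, 0.41]
ft_force: [3.8, 1.3, -0.1]
grip_width: -0.0006
[0.59926327 0.04760025 0.08422641] [ 0.69180766 -0.19328573  0.07018107] [0.03380533 0.02330921 0.07922641]
```

View pics/w26.png

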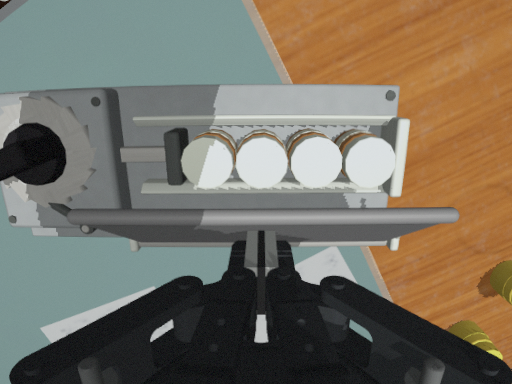

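View pics/s26.png

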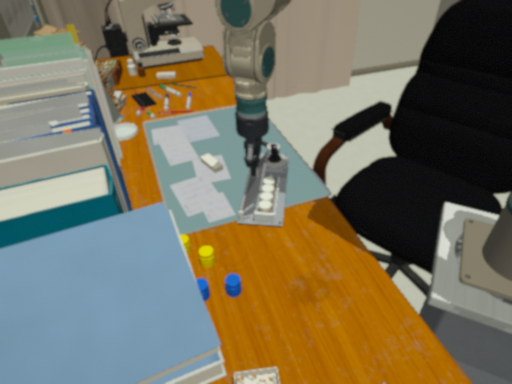

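```bash
cat > sh.py <<'E'
from h import *
import sys
from scipy.optimize import minimize_scalar
p=(.5751,.0144,.338)
def ang(c,u,v):
    def X(t,y): return r2w(p,[.056-.084*np.cos(t),y,.03+.084*np.sin(t)])
    best=[]
    from scipy.optimize import least_squares
    s=least_squares(lambda q:proj(c,X(q[0],q[1]))-[u,v],[.9,.02]); return s.x
if __name__=='__main__':
    c=cap('wrist',sys.argv[1]); print(state()['eef_pos'],w2r(p,state()['eef_pos']).round(4))
    for a in sys.argv[2:]:
        print(ang(c,*map(float,a.split(','))).round(3))
E
python3 sh.py w27.png 170,216 262,216 360,216
```

```text
[0.59931392 0.04762111 0.08421236] [0.0339 0.0233 0.0792]
[ 0.973 -0.016]
[0.974 0.023]
[0.978 0.065]
```

```bash
python3 -m crank '[-0.003,-0.001,0,0, -0.006,-0.002,0,0, -0.009,-0.003,0,0, -0.011,-0.004,0,0, -0.0132,-0.0046,0,0, -0.0132,-0.0046,0,0, -0.0132,-0.0046,0,0, -0.0132,-0.0046,0,0, -0.0132,-0.0046,0,0, -0.0132,-0.0046,0,0]'; python3 sh.py w28.png 262,200
```

```text
time: 44.25
eef_pos: [0.5878, 0.0432, 0.085]
orientation: [-0.576, 0.41, 0.576, 0.41]
ft_force: [0.1, 0.7, 2.0]
grip_width: -0.0003
[0.5877532  0.04318215 0.08492889] [0.0215 0.023  0.0799]
[0.741 0.023]
```

View pics/w28.png

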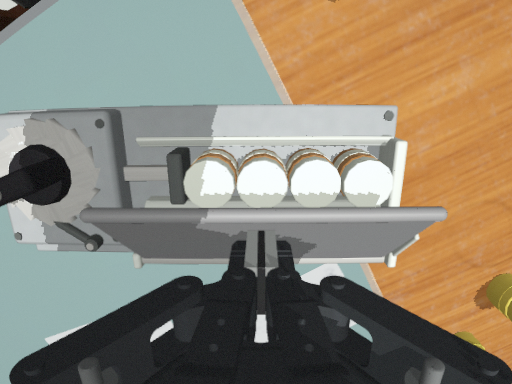

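```bash
python3 sh.py w29.png 262,214.5 262,213; python3 - <<'E'
import cv2
i=cv2.imread('pics/w29.png'); cv2.imwrite('pics/z29.png',cv2.resize(i[190:275,300:460],None,fx=5,fy=5,interpolation=cv2.INTER_CUBIC))
E
```

```text
[0.58780815 0.04318249 0.0849255 ] [0.0215 0.0229 0.0799]
[0.827 0.023]
[0.818 0.023]
```

View pics/z29.png

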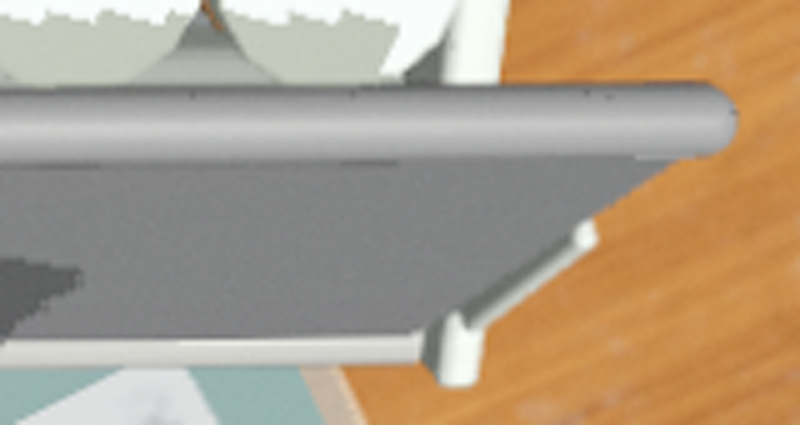

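```bash
python3 -m crank '[-0.001,-0.0004,0,0, -0.002,-0.0007,0,0, -0.0033,-0.0012,0,0, -0.0033,-0.0012,0,0, -0.0033,-0.0012,0,0, -0.0033,-0.0012,0,0, -0.0033,-0.0012,0,0, -0.0033,-0.0012,0,0, -0.0033,-0.0012,0,0, -0.0033,-0.0012,0,0]'; python3 sh.py w30.png 262,214 ; python3 - <<'E'
import cv2
i=cv2.imread('pics/w30.png'); cv2.imwrite('pics/z30.png',cv2.resize(i[190:275,300:460],None,fx=5,fy=5,interpolation=cv2.INTER_CUBIC))
E
```

```text
time: 45.35
eef_pos: [0.585, 0.0421, 0.085]
orientation: [0.576, -0.41, -0.576, -0.41]
ft_force: [2.4, 1.5, 0.2]
grip_width: 0.0001
[0.58490577 0.04212461 0.08501364] [0.0184 0.0229 0.08  ]
[0.789 0.023]
```

View pics/z30.png

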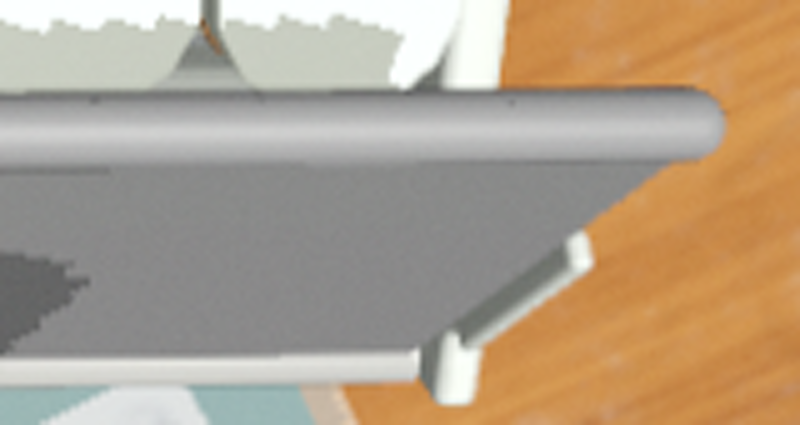

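```bash
python3 -m crank '[-0.0007,-0.0002,0,0, -0.0007,-0.0002,0,0, -0.0007,-0.0002,0,0, 0.01,0.003,0.01,0, 0.03,0.01,0.03,0, 0.05,0.017,0.06,0, 0.07,0.024,0.1,0, 0.09,0.031,0.13,0, 0.1,0.035,0.16,0, 0.1,0.035,0.165,0]'; python3 -m crank '[0,0,0,0,0,0,0,0,0,0,0,0,0,0,0,0,0,0,0,0,0,0,0,0,0,0,0,0,0,0,0,0,0,0,0,0,0,0,0,0]';python3 sh.py w31.png; python3 -c "
from h import *
cap('top','t31.png');cap('scene','s31.png')
i=cv2.imread('pics/w31.png');cv2.imwrite('pics/z31.png',cv2.resize(i[0:200,90:490],None,fx=2,fy=2,interpolation=cv2.INTER_CUBIC))
i=cv2.imread('pics/s31.png');cv2.imwrite('pics/z31s.png',cv2.resize(i[130:230,200:300],None,fx=6,fy=6,interpolation=cv2.INTER_CUBIC))"
```

```text
time: 46.4
eef_pos: [0.6871, 0.0773, 0.2538]
orientation: [0.578, -0.409, -0.575, -0.411]
ft_force: [-0.3, -1.3, 1.4]
grip_width: -0.0002
time: 47.4
eef_pos: [0.685, 0.0771, 0.2501]
orientation: [0.576, -0.41, -0.576, -0.41]
ft_force: [0.2, 0.3, -0.5]
grip_width: -0.0002
[0.6849665  0.07715405 0.25007374] [0.1245 0.0228 0.2451]
```

View pics/z31.png

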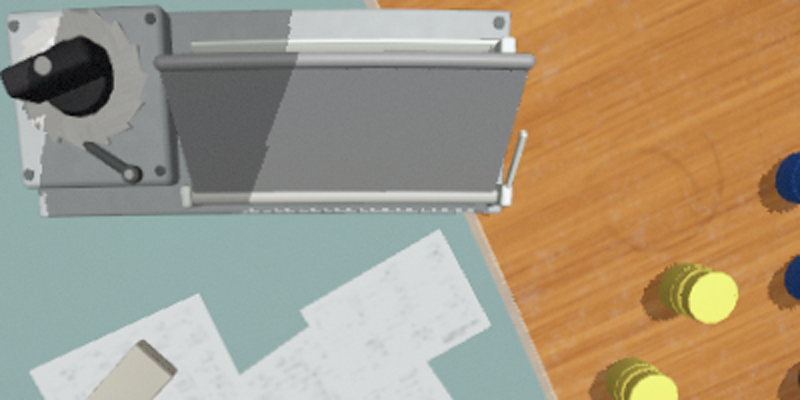

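View pics/z31s.png

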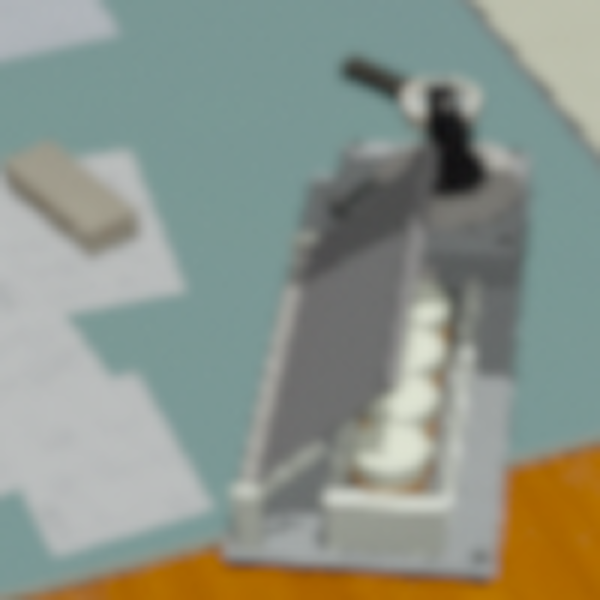

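View pics/t31.png

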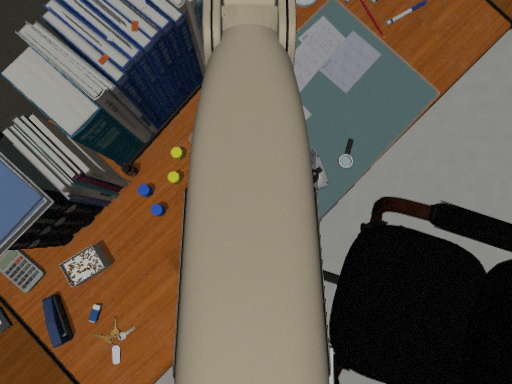

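```bash
python3 - <<'E'
from sh import *
c=cap('wrist')
for u,v in [(345,60.5),(500,60.5)]: print(ang(c,90+u/2,v/2).round(3))
# hinge check
print([((proj(c,r2w(p,[.056,y,.03]))-[90,0])*2).round(0) for y in (-.05,.1)])
print('base corner',((proj(c,r2w(p,[.067,-.161,.005]))-[90,0])*2).round(0),((proj(c,r2w(p,[-.045,.117,.005]))-[90,0])*2).round(0))
s=cap('scene')
for t in (.7,.785,.87): print(t,[((proj(s,r2w(p,[.056-.084*np.cos(t),y,.03+.084*np.sin(t)]))-[200,130])*6).round(0) for y in (-.0585,.1055)])
i=cv2.imread('pics/s31.png');cv2.imwrite('pics/z31t.png',cv2.resize(i[150:220,235:290],None,fx=11,fy=8,interpolation=cv2.INTER_CUBIC))
E
```

```text
[0.786 0.024]
[0.776 0.093]
[array([210., 197.]), array([482., 196.])]
base corner [ 39. 218.] [510.  11.]
0.7 [array([437., 162.]), array([401., 398.])]
0.785 [array([427., 151.]), array([388., 386.])]
0.87 [array([415., 142.]), array([374., 376.])]
```

View pics/z31t.png

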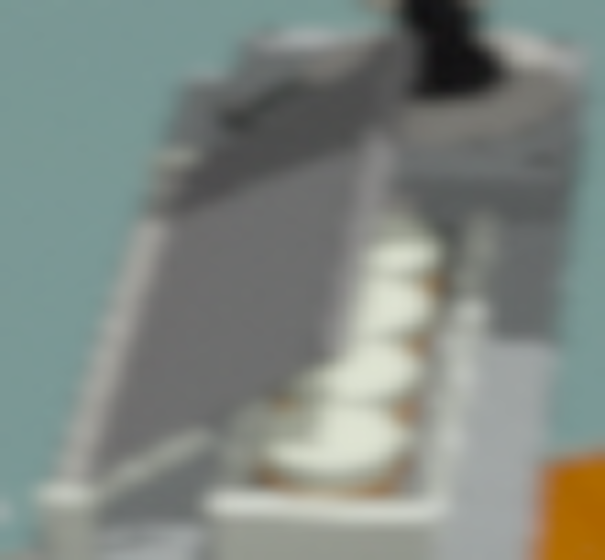

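```bash
python3 -c "
from workcell import hand_in,state
print(state()['ft_force'],state()['time']); print(hand_in())"
```

```text
[ 0.85561053  0.42808383 -0.2493824 ] 47.65
the job is handed in; nothing more can be done
None
```

I did the whole job in the order asked and handed it in at 47.7 s, with the arm raised clear of everything.

- **Shield back:** I swung it to about 2.15 rad; over 1.9 counts.
- **Jars:** all four amber jars were there. I stood them upright in the groove one by one; none was knocked aside. The blue and yellow look-alikes stayed where they were.
- **Knob:** I turned it 1.32 rad clockwise in one grip, just past the third tooth, and let go. After release the camera put the knob at about 1.23 rad. That fits the third tooth at 1.257 within the picture accuracy, so the pawl is holding it. The jars sit close together against the end stop with about 3.5 mm of play, too little for another click. I did not try a fourth click to prove it.
- **Shield at 45°:** after I backed away, the wrist camera gave 0.776 to 0.786 rad against a target of 0.785. The scene camera shows the shield's edge at about 0.785.
- **Bystanders:** the arm kept clear of the slide carton and the loupe, and I saw no change in either. I judged this by eye, not by measuring.

No check failed. The only disagreement was a few millimetres between cameras on the rack's position early on, which closer views settled.

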